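# Refit the cover glass of the shelf lamp under its spring clips

### The job

Refit the washed cover glass of the wall-washer lamp: take it off the drying rack, slide it in through the lamp's open end so that both spring clips ride up over it, then push it gently all the way home against its end stop so that both clips snap down behind it, and let go. Do not ram the glass or force it or your hand against the lamp, and leave the cup, the tamper and the jar where they stand.

Things in the scene. Friction and masses are not known exactly. Their poses are not given: they have to be found in the camera images.
- glass: Frosted toughened cover glass, a plain flat plate 150 x 66 x 6 mm, 145 g, ground edges; the same both ways round and either face up. Origin at the centre of its underside, x along the 150 mm length, y across the 66 mm width, z up. It starts lying flat on the wire rack and overhangs the rack's bars by 8 mm on each long side.
- rack: Low wire drying rack, fixed, 145 x 49 mm, its bars' top 25 mm above the work surface. Origin on the work surface under its centre, x along its length.
- lamp: Low grey wall-washer lamp screwed to the work surface, open-topped trough, 234 mm long, 81 mm wide (fins 89, feet 124). Origin on the work surface under the middle of the fitted glass; x along the lamp: its open end (mouth) is at x = -75 mm, the glass slides in towards +x; z up. Driver housing, 66 mm high, x = 81 to 135 mm.
- lamp_seat (a point): Where the glass's origin lies when fully home: on the lamp's axis, 50 mm high, level with the two smooth ledges (y = 26 to 34.5 mm either side, from x = -85 mm inwards, friction about 0.25 on glass) that carry the glass's long edges. Axes as the lamp's. The clips snap down behind the glass just before it meets the end stop.
- lamp_mouth (a point): Middle of the lamp's open end at ledge height, 75 mm before lamp_seat (x = -75 mm there); axes as the lamp's. The side walls that guide the glass are 69 mm apart, 57.5 mm high, and flare outwards here, reaching 17 mm out of the mouth (to x = -92 mm, 82 mm apart). The ledges run 10 mm out of the mouth, their ends bevelled down to 42 mm high at x = -103 mm.
- lamp_sill (a point): Middle of the low sill at the mouth, 30 mm above the work surface. Above it is a thumb cut-out: between the ledges (52 mm apart) nothing stands higher, so a fingertip can follow the glass's tail edge all the way home, between the clips.
- lamp_lugs (a point): On the lamp's axis at the far end, under the level of two fixed steel lugs that reach over the glass's far corners (lamp x = 64 to 82 mm, y = 24 mm outwards, underside 58.5 mm high, 2.5 mm above the glass), their front edges bent up as a lead-in.
- lamp_stop: Black rubber-faced end stop fixed in the lamp across the far end of the ledges, 60 mm wide, 12 mm tall; origin in the middle of the lower edge of the face that the glass meets, at lamp x = 76 mm, 45.5 mm high. The glass should be felt to meet it with a light press, some 5 to 12 N; over 20 N may chip the glass. Sliding under the clips alone takes about 4 to 8 N.
- clip_left (a joint): Left (lamp +y side) leaf-spring clip at the mouth, fixed on the side wall 57 mm further in than its tip. Value: radians its tip is lifted: 0 down, about 0.09 while riding on the glass lying on the ledges, at most 0.5. It presses on the glass with about 3 N (1.7 N when down).
- clip_right (a joint): Right (lamp -y side) clip, the mirror image of the left one; same values.
- clip_left_tip (a point): Lowest point of the left clip's bent-down tip: 51 mm high (1 mm above ledge level) when down, at lamp x = -77 mm, rear face at x = -75.5 mm, spanning y = 19 to 30 mm. From it an upturned lead-in rises outwards at 30 degrees to x = -99 mm, 64 mm high, so a glass pushed in below it lifts the clip.
- clip_right_tip (a point): The same on the right clip, y = -19 to -30 mm: 38 mm lie clear between the two clips.
- cup: Red ceramic espresso cup with handle, 62 mm wide, 58 mm high, standing; origin under its centre. To be left alone.
- tamper: Wooden-handled coffee tamper standing on its 58 mm steel foot, 90 mm high; origin under its centre. To be left alone.
- jar: Frosted glass jar with a steel twist cap, 80 mm wide, 106 mm high; origin under its centre. To be left alone.
Not all that is in view belongs to the job. Of the things like the glass, leave any that is black or brown; of the rest the smaller one is meant.

How it is judged:
By the outcome, as a careful person would: the job done as asked, in the order asked, and still so for the second after the job is handed in, with the robot touching nothing.
It also fails if it takes over 70 s, if anything falls off the work surface, if the arm or the gripper's body presses on something with over 40 N, if the wrist force passes 120 N, or if a joint passes its speed limit or range.

### The arm

A 6-joint arm with a two-finger parallel gripper is mounted at the origin on the work surface. World frame = base frame: x ahead of the robot, y to its left, z up, the work surface at z = 0. Lengths are in m, angles in rad, forces in N, time in s.
With the tool pointing down it reaches from about 0.275 to 0.775 m from the base axis. Payload 14.6 kg.
Tool frame: the origin (TCP) lies on the centre line of the jaws, within the pads' length; the fingertips stand r.tcp_to_tips ahead of it and the grasp point (between the pads) is the TCP (r.tcp_to_tips is the distance from the TCP to the fingertips, in m); z points along the fingers, y is the direction in which the jaws open and shut (so a half turn about z gives the same grasp; the last joint's range is limited). The gripper opens to 85 mm and grips with 20 to 120 N. Pads are 22 mm wide; open, the fingers measure 114 mm over their backs; the gripper's body (76 mm by 85 mm) begins 54 mm behind the grasp point. The pads swing forward as they close: fully open they stand 13 mm farther back than shut.
Start: joints at [-1.4, 0.263, -0.048, 1.259, 0, 1.415], TCP at [0.168, -0.497, 0.227] pointing down, gripper open.
Joint ranges: [-2.65, 2.65], [-0.89, 1.7], [-1.18, 1.37], [-2.13, 2.11], [-1.35, 1.29], [-3.14, 3.14]. Speed limits (rad/s): [1.89, 1.89, 2.57, 2.79, 3.14, 3.14].

### API

Orientations are given as a 3x3 rotation matrix whose columns are the frame's x, y, z axes.
In Python, from cell import r gives the robot as it stands. The module is installed in compiled form; this text tells all that it offers.
- The arm moves only by the tool arm_command, never from a script. Its argument "motion" is a list of rows, each an object with "hand": the finger opening in mm, from 0 to 85.4; "translation": the shift along the world's x, y, z in mm, a list of three; "twist": the turn, a rotation vector about the world's x, y, z in rad, a list of three. In form: [{"hand": hand, "translation": [x, y, z], "twist": [wx, wy, wz]}, ...]. A call has 1 to 5 rows; each row is the pose to reach, as a shift and turn from the pose commanded when the call began; what a row does not reach only later rows make up. A row lasts 1/8 s, in which the tool goes at most 62.5 mm and 10.7 degrees, less where a joint would pass 70% of its speed; a pose out of reach is approached as far as the arm can. A call with a gripper value outside its range is refused whole. The fingers move at their own pace and stop on an object; "grip_force" is the grip in N (left out, the last holds). Time passes only in rows, so rows that repeat a pose let the fingers close. It gives the time, the measured TCP pose, the force and the opening at its end, in the units of the state.
- r.sense(): the state, without advancing time (a new reading comes with each control period).
- r.capture(name): name is "scene" or "top" or "wrist"; returns the picture (480x640x3 uint8, red, green, blue); there is no depth.
- r.calibration(name): a dict with "vertical_fov" (degrees; the focal length in pixels is half the picture's height over the tangent of half this angle, whatever the lens; pixels are square), "cx", "cy" (the principal point, pixels), "dist_coeffs" ([k1, k2, p1, p2, k3] as OpenCV has them; the pictures are not rectified), "world_from_camera" (4x4, takes a point from camera to world coordinates). Camera axes: x right, y down, z forward; pixel columns grow to the right and rows downward; lengths in m; the calibration is good to about 2 mm. A picture is of the moment at which its call begins: read the wrist's pose just before it. calibration takes no time and is no camera call; for the wrist camera it gives the pose at the moment of the call.
- r.finish_job(): hands the job in, once; it reports no verdict.
Trained networks look in the newest picture that a camera, given by its name, has taken for a name from the list of things; names that differ only in an ending like _2 or _b are one class to them, and where a whole thing is asked for, a point or a joint stands for the part that bears it (a point fixed in the world has none). Each returns a list of dicts, best first, with "confidence" (0 to 1); they miss things now and then, are a little off and sometimes report something else, mostly with a low value. They report only what shows in the picture. A call takes as long as a camera call. They do not tell look-alikes from the thing itself.
- r.look_for(camera, query): "xy" ([column, row] in pixels, amid what is visible of it).
- r.outline_of(camera, query): "region" (480x640 bool, what is visible of it) and "xy" ([column, row] in pixels, amid what is visible of it).
The state is a dict: "time": time; "joint_pos": joint angles; "dq": joint speeds; "joint_torque": joint torques, N m; "eef_pos": TCP position; "eef_rot": TCP orientation; "wrist_force": force on the tool from outside, world axes, zero at the start; "ft_torque": the same for the moment, N m; "width": finger opening in m.
Only numpy, scipy, OpenCV 4.12 (cv2) and the standard library are available. Lean on these libraries where they do the work, as an engineer would, in place of code of your own. Each camera call takes 0.05 s, during which the arm holds its last target.

## Working session

There is one attempt and no reset: what is moved stays moved. The work goes in short steps, Python scripts to look and compute and a tool call to move; the robot and the scene stay as the last step left them, time stands still between calls to the robot, and variables do not carry over. Pictures are saved under pics/ and viewed, and the job is handed in when it is done.

Besides the shell and the picture viewer there is one more tool, called after "Request:" in YAML: its name, and indented under it one key for each argument. arm_command: Moves the arm, as the interface text tells. Its arguments: {"type":"object","properties":{"motion":{"type":"array","items":{"type":"object","properties":{"hand":{"type":"number"},"translation":{"type":"array","items":{"type":"number"}},"twist":{"type":"array","items":{"type":"number"}}}}},"grip_force":{"type":"number"}},"required":["motion"]}

```bash
ls; mkdir -p pics
python3 - <<'E'
from cell import r
import cv2, numpy as np
s=r.sense(); print({k:np.round(v,4).tolist() for k,v in s.items()}); print(r.tcp_to_tips)
for n in("scene","top"):
    im=r.capture(n); cv2.imwrite(f"pics/{n}0.png",im[:,:,::-1])
    c=r.calibration(n); print(n,c)
    for q in("glass","lamp","rack"):
        print(q,[(np.round(d["xy"]),round(d["confidence"],2)) for d in r.look_for(n,q)])
print(r.sense()["time"])
E
```

```text
pics
{'time': 0.0, 'joint_pos': [-1.4003, 0.2635, -0.0489, 1.2594, 0.0, 1.4155], 'dq': [-0.0017, 0.001, 0.0005, 0.0016, 0.0014, -0.0003], 'joint_torque': [-0.0027, -63.7618, 38.4573, 0.0137, -0.0003, 0.0], 'eef_pos': [0.168, -0.4971, 0.2266], 'eef_rot': [[0.9474, 0.3201, -0.0002], [0.3201, -0.9474, 0.0011], [0.0002, -0.0011, -1.0]], 'wrist_force': [1.1881, 0.0737, 0.3373], 'ft_torque': [-0.0301, -0.033, 0.0273], 'width': 0.0854}
0.019
scene {'vertical_fov': 57.47303170998343, 'cx': 311.3923529100844, 'cy': 236.00809426808797, 'dist_coeffs': array([0.02342532, 0.        , 0.        , 0.        , 0.        ]), 'world_from_camera': array([[-0.85558984,  0.33453493, -0.39503469,  0.95871548],
       [ 0.51764827,  0.5566187 , -0.64978142,  0.65129552],
       [ 0.00250911, -0.7604354 , -0.64940873,  0.71940363],
       [ 0.        ,  0.        ,  0.        ,  1.        ]])}
glass [(array([400., 242.]), 0.91), (array([262., 201.]), 0.73), (array([190., 203.]), 0.66), (array([337., 193.]), 0.58)]
lamp [(array([371., 304.]), 0.81)]
rack []
top {'vertical_fov': 47.96334477285395, 'cx': 315.66645428282993, 'cy': 232.07126529234424, 'dist_coeffs': array([0.0342307, 0.       , 0.       , 0.       , 0.       ]), 'world_from_camera': array([[-2.51425208e-02, -9.86996668e-01,  1.58762183e-01,
         3.96302322e-01],
       [-9.99683552e-01,  2.49514201e-02, -3.19721017e-03,
        -1.39021094e-02],
       [-8.05706145e-04, -1.58792329e-01, -9.87311677e-01,
         1.25573260e+00],
       [ 0.00000000e+00,  0.00000000e+00,  0.00000000e+00,
         1.00000000e+00]])}
glass [(array([408., 235.]), 0.9), (array([392., 333.]), 0.81), (array([456., 170.]), 0.71), (array([286., 337.]), 0.65)]
lamp [(array([272., 158.]), 0.69), (array([224., 255.]), 0.65)]
rack [(array([268., 257.]), 0.26)]
0.4
```

View pics/scene0.png

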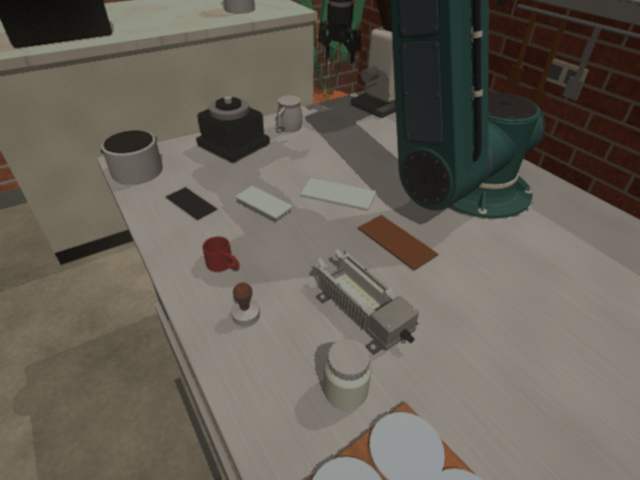

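View pics/top0.png

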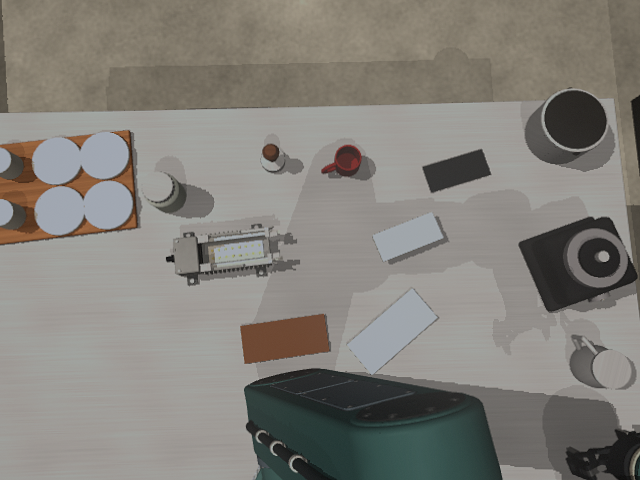

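```bash
cat > h.py <<'E'
import numpy as np, cv2
from cell import r
def K(c):
    f=240/np.tan(np.radians(c["vertical_fov"])/2)
    return np.array([[f,0,c["cx"]],[0,f,c["cy"]],[0,0,1]])
def ray(c,px,z):
    p=cv2.undistortPoints(np.array(px,float).reshape(-1,1,2),K(c),np.array(c["dist_coeffs"])).reshape(-1,2)
    T=np.array(c["world_from_camera"]); d=np.c_[p,np.ones(len(p))]@T[:3,:3].T; o=T[:3,3]
    return o+d*((z-o[2])/d[:,2])[:,None]
def proj(c,P):
    T=np.linalg.inv(c["world_from_camera"]); P=np.array(P,float).reshape(-1,3)
    return cv2.projectPoints(P,cv2.Rodrigues(T[:3,:3])[0],T[:3,3],K(c),np.array(c["dist_coeffs"]))[0].reshape(-1,2)
def crop(im,x0,y0,x1,y1,s,name):
    cv2.imwrite(name,cv2.resize(im[y0:y1,x0:x1],None,fx=s,fy=s,interpolation=cv2.INTER_CUBIC)[:,:,::-1])
def rect(c,region,z):
    cs,_=cv2.findContours(region.astype(np.uint8),cv2.RETR_EXTERNAL,cv2.CHAIN_APPROX_NONE)
    k=max(cs,key=cv2.contourArea).reshape(-1,2)
    P=ray(c,k,z)[:,:2]*1000
    return cv2.minAreaRect(P.astype(np.float32))
E
python3 - <<'E'
from h import *
im=r.capture("top"); c=r.calibration("top")
for d in r.outline_of("top","glass"):
    print(d["xy"],d["confidence"],rect(c,d["region"],.031), rect(c,d["region"],.006))
im=cv2.cvtColor(cv2.imread("pics/top0.png"),cv2.COLOR_BGR2RGB)
crop(im,340,190,470,290,6,"pics/g1.png"); crop(im,155,210,315,300,5,"pics/l1.png")
for q in("clip_left","clip_right","lamp_stop","lamp","cup","tamper","jar"):
    print(q,[(np.round(d["xy"],1),round(d["confidence"],2)) for d in r.look_for("top",q)])
for i,d in enumerate(r.outline_of("top","lamp")):
    print(rect(c,d["region"],.05))
E
```

```text
[286.3, 339.3] 0.95 ((354.65533447265625, 58.45206069946289), (85.67227172851562, 189.79759216308594), 6.445004940032959) ((353.80523681640625, 59.92903137207031), (87.4211196899414, 193.6719207763672), 6.445000648498535)
[394.8, 333.4] 0.7 ((365.6502380371094, -181.45968627929688), (87.46673583984375, 195.45486450195312), 38.481101989746094) ((365.0245056152344, -184.87997436523438), (89.25215911865234, 199.444580078125), 38.48109436035156)
[406.9, 234.9] 0.68 ((577.060546875, -226.50094604492188), (67.73902130126953, 151.31298828125), 21.146055221557617) ((580.7503662109375, -230.8406219482422), (69.12178802490234, 154.40162658691406), 21.146038055419922)
[347.0, 164.5] 0.6 ((754.9837646484375, -89.56398010253906), (68.09224700927734, 94.91940307617188), 53.765445709228516) ((762.305419921875, -91.10844421386719), (69.48217010498047, 96.8569564819336), 53.765480041503906)
[456.7, 167.7] 0.55 ((731.3585815429688, -349.1524658203125), (65.622802734375, 150.0890350341797), 14.785841941833496) ((738.197998046875, -355.99578857421875), (66.96234893798828, 153.15272521972656), 14.785833358764648)
clip_left [(array([269., 262.]), 0.74), (array([223.3, 252.1]), 0.21)]
clip_right [(array([262. , 231.3]), 0.63)]
lamp_stop [(array([200.6, 255.9]), 0.4)]
lamp [(array([224.7, 253.6]), 0.63), (array([273.7, 255.8]), 0.18)]
cup []
tamper [(array([270.3, 161.3]), 0.89)]
jar [(array([165.4, 191.2]), 0.63)]
((543.9017944335938, 191.0924530029297), (121.69810485839844, 256.2875671386719), 5.686627388000488)
((693.735107421875, 326.70550537109375), (110.25799560546875, 78.8612060546875), 48.058475494384766)
```

View pics/g1.png

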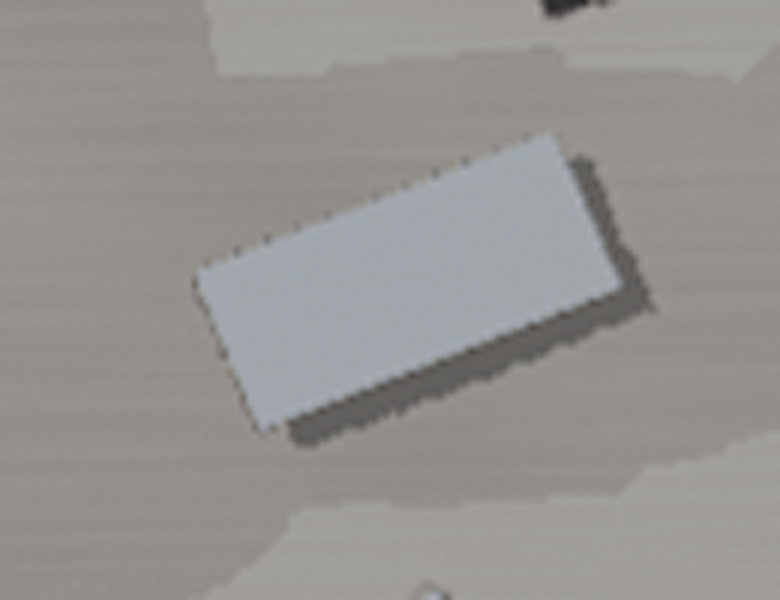

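View pics/l1.png

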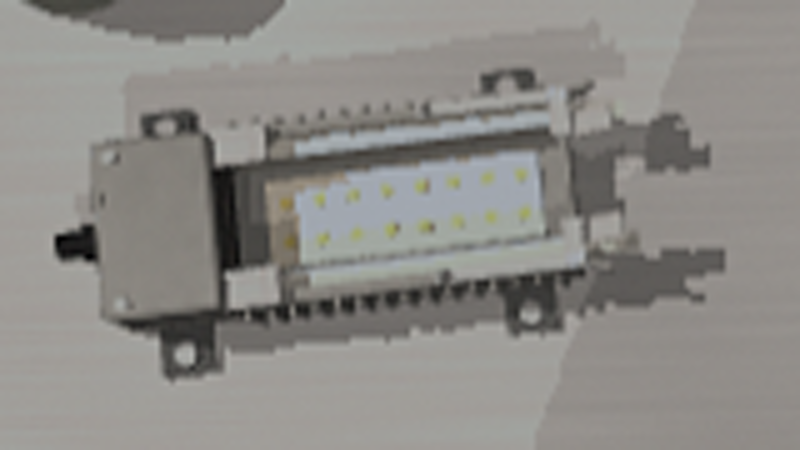

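Run:
```python
from h import *
c=r.calibration("wrist"); s=r.sense()
T=np.eye(4);T[:3,:3]=s["eef_rot"];T[:3,3]=s["eef_pos"]
print(c["vertical_fov"],c["dist_coeffs"],np.round(np.linalg.inv(T)@c["world_from_camera"],4))
```

```text
69.04714640437606 [-0.07041148  0.          0.          0.          0.        ] [[ 4.000e-04 -9.541e-01 -2.994e-01  7.590e-02]
 [ 1.000e+00  4.000e-04  1.000e-04  3.000e-04]
 [ 0.000e+00 -2.994e-01  9.541e-01 -1.468e-01]
 [ 0.000e+00  0.000e+00  0.000e+00  1.000e+00]]
```

Request:
arm_command:
  motion:
    - {"hand":85,"translation":[32,50,0],"twist":[0,0,0.16]}
    - {"hand":85,"translation":[64,102,0],"twist":[0,0,0.32]}
    - {"hand":85,"translation":[96,154,0],"twist":[0,0,0.48]}
    - {"hand":85,"translation":[128,206,0],"twist":[0,0,0.64]}
    - {"hand":85,"translation":[160,258,0],"twist":[0,0,0.8]}

```text
time: 1.52
eef_pos: [0.3287, -0.2377, 0.2273]
eef_rot: [[0.426, 0.905, 0.001], [0.905, -0.426, -0.001], [-0.0, 0.001, -1.0]]
wrist_force: [1.3, -0.8, 0.4]
width: 0.0854
```

Request:
arm_command:
  motion:
    - {"hand":85,"translation":[32,50,0],"twist":[0,0,0.12]}
    - {"hand":85,"translation":[64,102,0],"twist":[0,0,0.24]}
    - {"hand":85,"translation":[96,154,0],"twist":[0,0,0.36]}
    - {"hand":85,"translation":[128,206,0],"twist":[0,0,0.45]}
    - {"hand":85,"translation":[160,258,0],"twist":[0,0,0.54]}

```text
time: 2.15
eef_pos: [0.4889, 0.0207, 0.2273]
eef_rot: [[-0.098, 0.995, 0.001], [0.995, 0.098, -0.0], [-0.0, 0.001, -1.0]]
wrist_force: [0.9, -1.0, 0.5]
width: 0.0851
```

Request:
arm_command:
  motion:
    - {"hand":85,"translation":[30,50,0],"twist":[0,0,0]}
    - {"hand":85,"translation":[60,90,0],"twist":[0,0,0]}
    - {"hand":85,"translation":[60,90,0],"twist":[0,0,0]}
    - {"hand":85,"translation":[60,90,0],"twist":[0,0,0]}

```text
time: 2.65
eef_pos: [0.5477, 0.1085, 0.2269]
eef_rot: [[-0.095, 0.995, -0.001], [0.995, 0.095, -0.0], [-0.0, -0.001, -1.0]]
wrist_force: [-0.3, 0.1, 0.3]
width: 0.0849
```

Run:
```python
from h import *
c=r.calibration("wrist"); im=r.capture("wrist"); np.savez("w1.npz",im=im,**{k:np.array(v) for k,v in c.items()})
cv2.imwrite("pics/w1.png",im[:,:,::-1]); print(r.sense()["eef_pos"])
for q in("clip_left","clip_right","lamp_stop","lamp"):
    print(q,[(np.round(d["xy"],1),round(d["confidence"],2)) for d in r.look_for("wrist",q)])
```

```text
[0.54757722 0.1080184  0.22709244]
clip_left [(array([289.9, 234.1]), 0.85), (array([497.6,  14.9]), 0.18)]
clip_right [(array([365.5, 235.1]), 0.67)]
lamp_stop [(array([331.6,  65.1]), 0.6)]
lamp [(array([329.3, 116.5]), 0.7)]
```

View pics/w1.png

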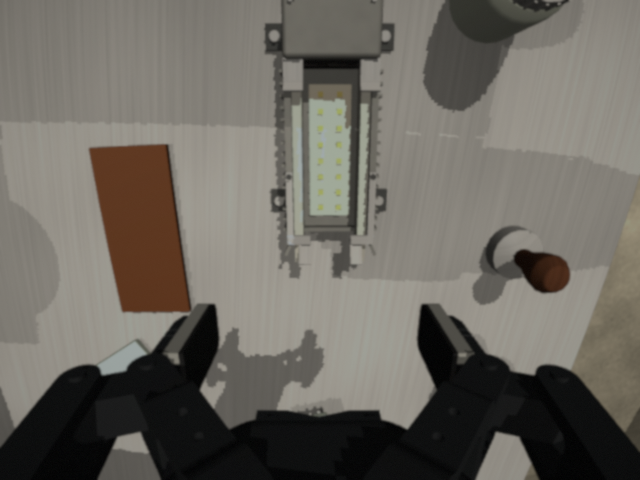

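Run:
```python
from h import *
im=np.load("w1.npz")["im"]
crop(im,255,180,405,290,5,"pics/w1a.png");crop(im,255,0,405,110,5,"pics/w1b.png")
```

```text
(no output)
```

View pics/w1a.png

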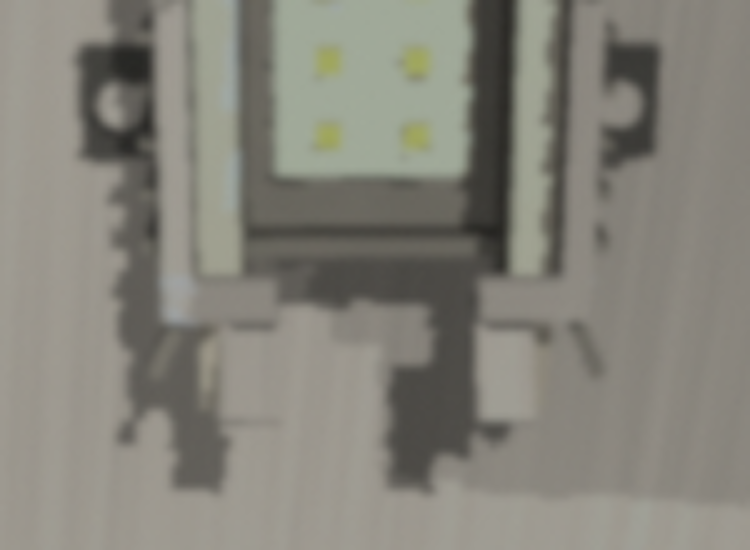

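View pics/w1b.png

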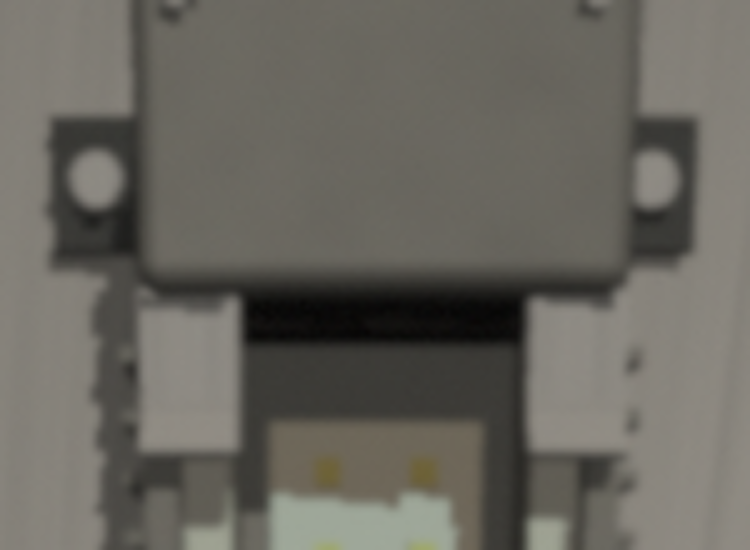

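```bash
cat > fit.py <<'E'
from h import *
from scipy.optimize import least_squares
def load(n):
    d=np.load(n); return {k:d[k] for k in d.files if k!="im"} | {"vertical_fov":float(d["vertical_fov"]),"cx":float(d["cx"]),"cy":float(d["cy"])}
def world(p,P):
    x,y,t=p; P=np.array(P,float); R=np.array([[np.cos(t),-np.sin(t)],[np.sin(t),np.cos(t)]])
    return np.c_[P[:,:2]@R.T+[x,y],P[:,2]]/1000
def fit(c,F,p0):
    P=[f[0] for f in F]; m=np.array([[np.nan if v is None else v for v in f[1]] for f in F])
    def res(p): 
        e=(proj(c,world(p,P))-m); return e
    g=lambda p:(lambda e:e[~np.isnan(e)])(res(p))
    s=least_squares(g,p0,loss="soft_l1",x_scale=[1,1,.01]); return s.x,res(s.x)
E
python3 - <<'E'
from fit import *
c=load("w1.npz")
F=[((-99,30,64),(299,264.6)),((-99,19,64),(311,264.6)),((-99,-19,64),(350.4,264)),((-99,-30,64),(362.4,264)),
((72,24,60),(303,None)),((72,-24,60),(360.2,None)),((76,0,45.5),(None,68)),((-60,26,50),(303,None)),((-60,-26,50),(357,None))]
p,e=fit(c,F,[545,180,1.67]); print(p,np.degrees(p[2])); print(np.round(e,1))
E
```

```text
[553.4448921  164.33951055   1.67133908] 95.76067522306093
[[ 0.   0. ]
 [-0.4 -0. ]
 [ 0.2  0.4]
 [-0.3  0.3]
 [-0.5  nan]
 [ 0.2  nan]
 [ nan -0.5]
 [ 0.1  nan]
 [ 0.6  nan]]
```

Run:
```python
from fit import *
c=r.calibration("top"); im=cv2.imread("pics/top0.png")
p=[553.44,164.34,1.67134]
S=6;x0,y0=155,205
v=cv2.resize(im[y0:305,x0:315],None,fx=5,fy=5,interpolation=cv2.INTER_CUBIC)
def L(pts,col):
    q=proj(c,world(p,pts)); q=((q-[x0,y0]+.5)*5).astype(int); cv2.polylines(v,[q.reshape(-1,1,2)],False,col,1)
for s in(1,-1):
    L([(-99,30*s,64),(-99,19*s,64),(-77,19*s,51),(-77,30*s,51),(-99,30*s,64)],(0,0,255))
    L([(64,24*s,60),(82,24*s,59)],(0,255,0)); L([(-80,26*s,50),(60,26*s,50)],(255,0,0)); L([(-75,34.5*s,57.5),(60,34.5*s,57.5)],(255,0,255))
L([(81,-40,66),(81,40,66),(135,40,66),(135,-40,66),(81,-40,66)],(0,255,255))
L([(76,-30,57.5),(76,30,57.5)],(255,255,0))
cv2.imwrite("pics/ov.png",v)
```

```text
(no output)
```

View pics/ov.png

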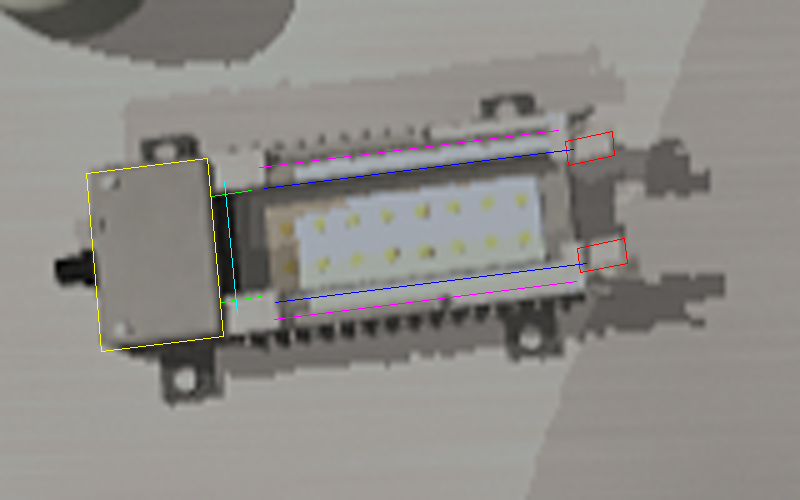

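Request:
arm_command:
  motion:
    - {"hand":85,"translation":[6,-55,0],"twist":[0,0,0.05]}
    - {"hand":85,"translation":[14,-115,0],"twist":[0,0,0.1]}
    - {"hand":85,"translation":[21,-175,0],"twist":[0,0,0.15]}
    - {"hand":85,"translation":[29,-235,0],"twist":[0,0,0.2]}
    - {"hand":85,"translation":[37,-295,0],"twist":[0,0,0.274]}

```text
time: 3.52
eef_pos: [0.5846, -0.1889, 0.2275]
eef_rot: [[-0.362, 0.932, 0.001], [0.932, 0.362, -0.0], [-0.0, 0.0, -1.0]]
wrist_force: [0.3, 1.0, 0.6]
width: 0.0849
```

Request:
arm_command:
  motion:
    - {"hand":85,"translation":[6,-45,-30],"twist":[0,0,0]}
    - {"hand":85,"translation":[12,-89,-60],"twist":[0,0,0]}
    - {"hand":85,"translation":[12,-89,-60],"twist":[0,0,0]}
    - {"hand":85,"translation":[12,-89,-60],"twist":[0,0,0]}

```text
time: 4.03
eef_pos: [0.5967, -0.2755, 0.1675]
eef_rot: [[-0.36, 0.933, 0.0], [0.933, 0.36, 0.0], [-0.0, 0.0, -1.0]]
wrist_force: [0.4, 0.1, 0.1]
width: 0.085
```

Run:
```python
from h import *
c=r.calibration("wrist"); im=r.capture("wrist"); np.savez("w2.npz",im=im,**{k:np.array(v) for k,v in c.items()})
cv2.imwrite("pics/w2.png",im[:,:,::-1]); print(r.sense()["eef_pos"],r.tcp_to_tips)
for d in r.outline_of("wrist","glass"): print(d["xy"],d["confidence"],rect(c,d["region"],.031))
```

```text
[ 0.59700906 -0.27502673  0.16800038] 0.019
[407.0, 328.5] 0.94 ((721.8681640625, -344.27734375), (62.756805419921875, 139.42359924316406), 15.672534942626953)
[318.2, 157.0] 0.67 ((576.7318725585938, -228.52197265625), (66.67359924316406, 150.54061889648438), 19.886310577392578)
[110.4, 70.6] 0.62 ((399.04052734375, -210.11749267578125), (83.23788452148438, 126.5567626953125), 38.47489929199219)
```

View pics/w2.png

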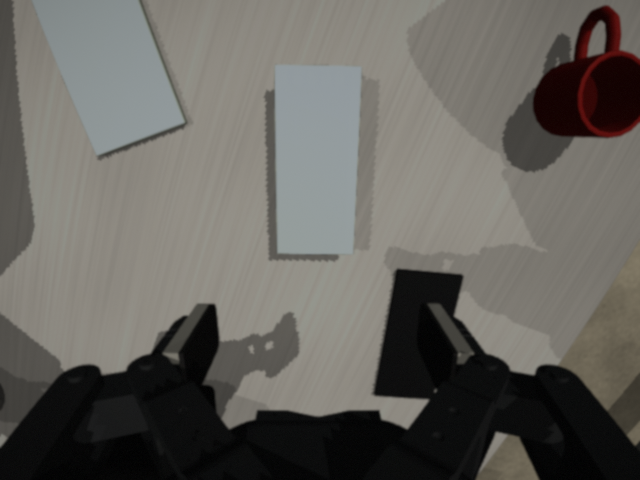

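Run:
```python
from fit import *
c=load("w2.npz"); im=np.load("w2.npz")["im"]
crop(im,260,50,380,130,6,"pics/w2a.png");crop(im,260,190,380,270,6,"pics/w2b.png")
P=ray(c,[(275,65),(361,67),(353,254),(277,253)],.031)*1000
print(P.round(1),P.mean(0)); d=P[[0,1]]-P[[3,2]]; print(np.degrees(np.arctan2(d[:,1],d[:,0])),np.linalg.norm(d,axis=1),np.linalg.norm(P[[1,2]]-P[[0,3]],axis=1))
```

```text
[[ 521.  -170.    31. ]
 [ 581.5 -148.1   31. ]
 [ 633.  -287.    31. ]
 [ 571.7 -309.7   31. ]] [ 576.80920833 -228.71162735   31.        ]
[109.9115249  110.34913768] [148.61673366 148.11700234] [64.31175013 65.44466305]
```

View pics/w2a.png

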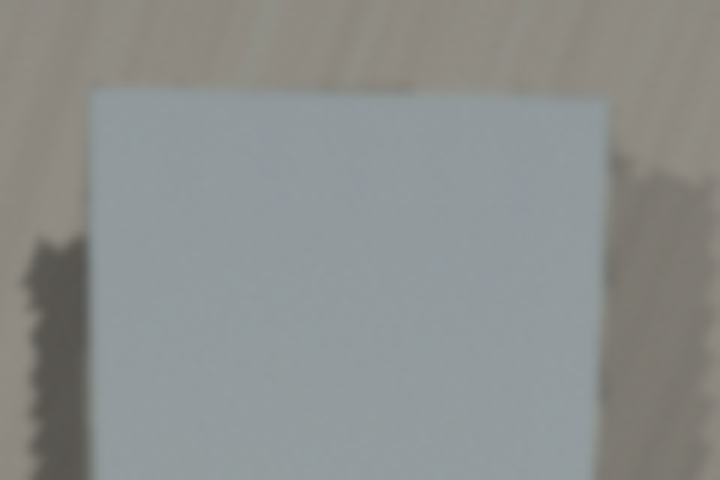

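View pics/w2b.png

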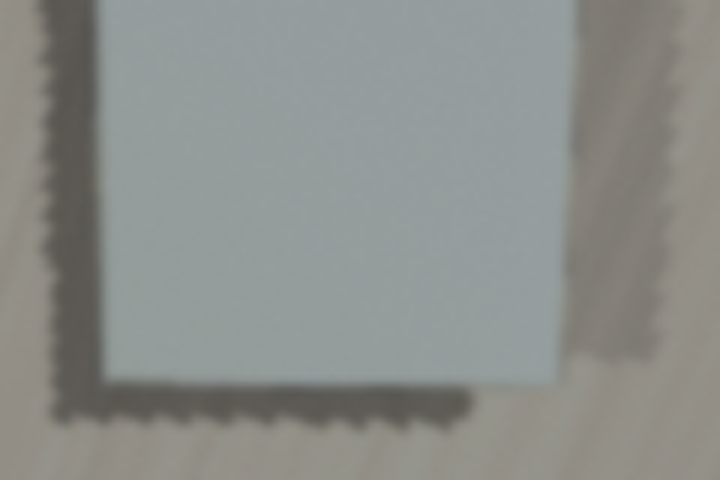

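Request:
arm_command:
  motion:
    - {"hand":85,"translation":[-2,-3,-40],"twist":[0,0,-0.02]}
    - {"hand":85,"translation":[-2,-3,-80],"twist":[0,0,-0.02]}
    - {"hand":85,"translation":[-2,-3,-115],"twist":[0,0,-0.02]}
    - {"hand":85,"translation":[-2,-3,-140],"twist":[0,0,-0.02]}
    - {"hand":85,"translation":[-2,-3,-140],"twist":[0,0,-0.02]}

```text
time: 4.75
eef_pos: [0.5945, -0.2772, 0.0266]
eef_rot: [[-0.343, 0.939, -0.001], [0.939, 0.343, 0.001], [0.001, -0.001, -1.0]]
wrist_force: [0.2, 0.5, 0.9]
width: 0.0849
```

Run:
```python
from h import *
im=r.capture("wrist"); cv2.imwrite("pics/w3.png",im[:,:,::-1]); s=r.sense();print(s["eef_pos"],s["wrist_force"])
```

```text
[ 0.59522313 -0.27773076  0.02786682] [ 0.40705232 -0.78720524 -0.43041056]
```

View pics/w3.png

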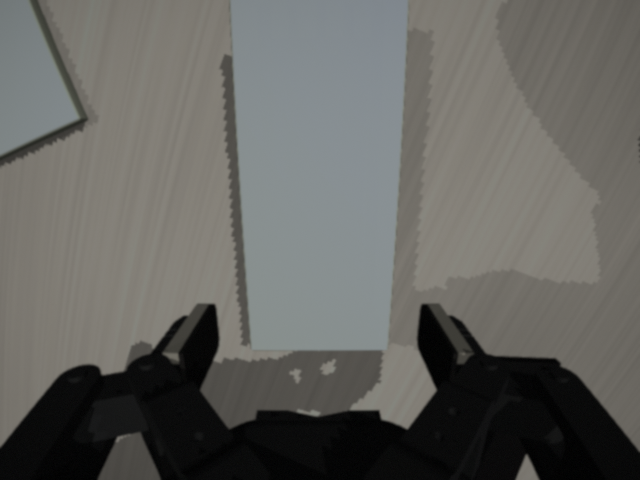

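Request:
arm_command:
  motion:
    - {"hand":60,"translation":[0,0,0],"twist":[0,0,0]}
    - {"hand":60,"translation":[0,0,0],"twist":[0,0,0]}
    - {"hand":60,"translation":[0,0,0],"twist":[0,0,0]}
    - {"hand":60,"translation":[0,0,0],"twist":[0,0,0]}
    - {"hand":60,"translation":[0,0,0],"twist":[0,0,0]}
  grip_force: 45

```text
time: 5.42
eef_pos: [0.595, -0.2784, 0.0271]
eef_rot: [[-0.342, 0.94, 0.0], [0.94, 0.342, 0.0], [-0.0, 0.0, -1.0]]
wrist_force: [0.1, -0.8, 0.5]
width: 0.0599
```

Run:
```python
from h import *
im=r.capture("wrist"); cv2.imwrite("pics/w4.png",im[:,:,::-1]); s=r.sense();print(s["eef_pos"],s["wrist_force"],s["width"])
im=r.capture("scene"); crop(im,200,140,340,245,5,"pics/s4.png")
```

```text
[ 0.59501302 -0.27839978  0.02708392] [-0.24416896  0.0789087   0.19425401] 0.05999308063756385
```

View pics/w4.png

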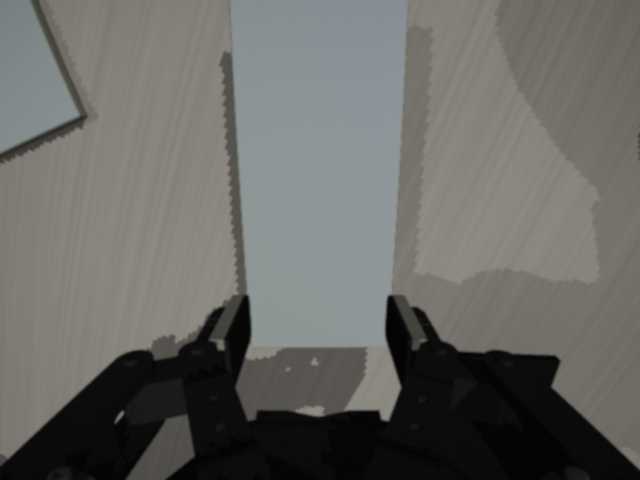

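View pics/s4.png

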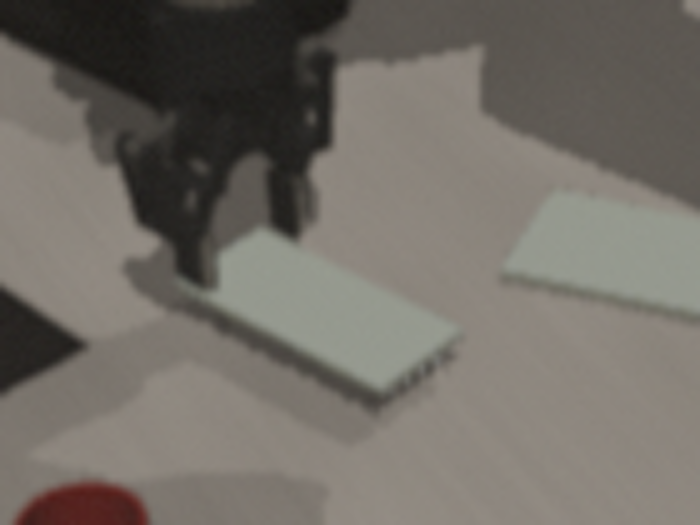

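Run:
```python
from h import *
c=r.calibration("wrist"); s=r.sense(); R=s["eef_rot"];t=s["eef_pos"]
for zz in (-.02,-.01,0,.01,.019):
    for y in (.03,.033): print(zz,y,proj(c,[t+R@np.array([x,y,zz]) for x in(.011,-.011)]).round(0).tolist())
```

```text
-0.02 0.03 [[394.0, 302.0], [390.0, 348.0]]
-0.02 0.033 [[401.0, 302.0], [397.0, 348.0]]
-0.01 0.03 [[389.0, 291.0], [386.0, 335.0]]
-0.01 0.033 [[396.0, 291.0], [392.0, 335.0]]
0 0.03 [[385.0, 282.0], [382.0, 324.0]]
0 0.033 [[391.0, 282.0], [388.0, 324.0]]
0.01 0.03 [[381.0, 273.0], [378.0, 313.0]]
0.01 0.033 [[387.0, 273.0], [384.0, 313.0]]
0.019 0.03 [[378.0, 266.0], [376.0, 305.0]]
0.019 0.033 [[384.0, 266.0], [381.0, 305.0]]
```

Run:
```python
from h import *
im=cv2.imread("pics/w4.png")[:,:,::-1]
crop(np.clip(im.astype(int)*2,0,255).astype(np.uint8),190,260,450,420,3,"pics/w4a.png")
im=r.capture("scene");crop(np.clip(im.astype(int)*2,0,255).astype(np.uint8),215,165,300,225,9,"pics/s4a.png")
c=r.calibration("scene"); s=r.sense(); R=s["eef_rot"];t=s["eef_pos"]
for y in(-.03,.03):
  for z in (-.02,0,.019): print(y,z,(9*(proj(c,[t+R@np.array([x,y,z]) for x in(.011,-.011)])-[215,165])).round(0).tolist())
```

```text
-0.03 -0.02 [[392.0, 183.0], [340.0, 158.0]]
-0.03 0 [[397.0, 237.0], [346.0, 212.0]]
-0.03 0.019 [[402.0, 288.0], [351.0, 262.0]]
0.03 -0.02 [[250.0, 272.0], [198.0, 245.0]]
0.03 0 [[257.0, 327.0], [205.0, 300.0]]
0.03 0.019 [[263.0, 378.0], [212.0, 351.0]]
```

View pics/w4a.png

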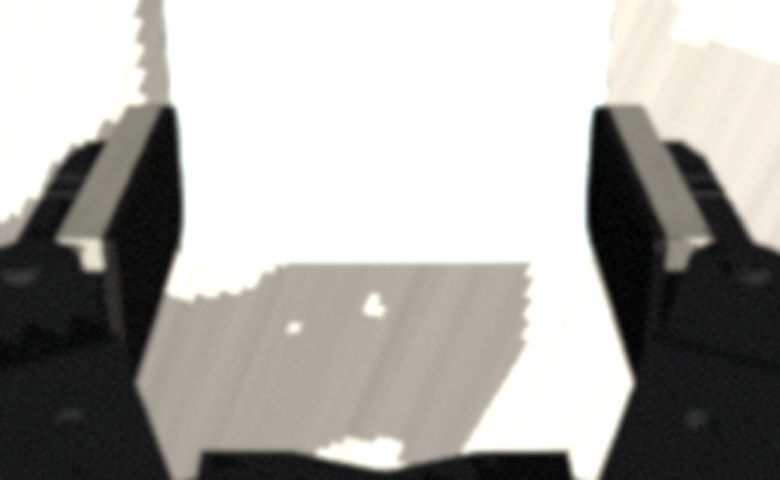

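View pics/s4a.png

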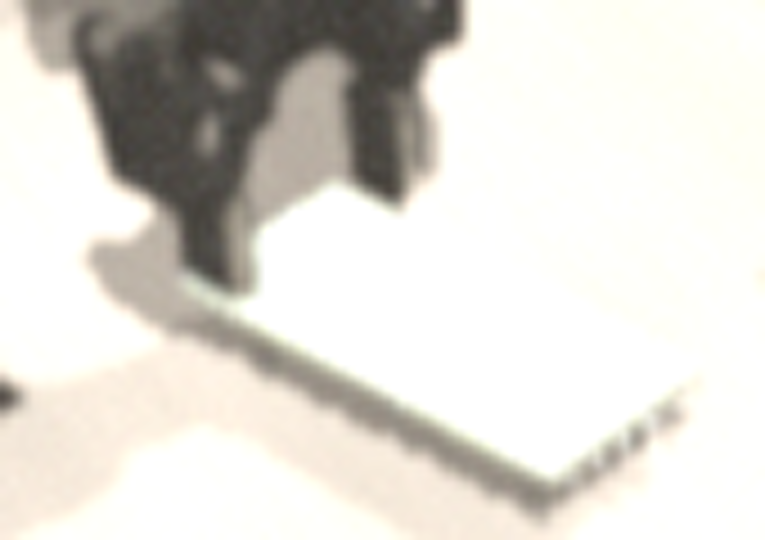

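Request:
arm_command:
  motion:
    - {"hand":85,"translation":[0,0,5],"twist":[0,0,0]}
    - {"hand":85,"translation":[0,0,5],"twist":[0,0,0]}
    - {"hand":85,"translation":[0,0,5],"twist":[0,0,0]}
    - {"hand":85,"translation":[0,0,5],"twist":[0,0,0]}

```text
time: 6.08
eef_pos: [0.595, -0.2784, 0.032]
eef_rot: [[-0.342, 0.94, -0.0], [0.94, 0.342, 0.0], [0.0, -0.0, -1.0]]
wrist_force: [-0.1, 0.3, -0.5]
width: 0.0849
```

Request:
arm_command:
  motion:
    - {"hand":85,"translation":[0,0,-8],"twist":[0,0,0]}
    - {"hand":85,"translation":[0,0,-17],"twist":[0,0,0]}
    - {"hand":85,"translation":[0,0,-25],"twist":[0,0,0]}
    - {"hand":85,"translation":[0,0,-32],"twist":[0,0,0]}
    - {"hand":85,"translation":[0,0,-32],"twist":[0,0,0]}

```text
time: 6.7
eef_pos: [0.5947, -0.2782, -0.0006]
eef_rot: [[-0.342, 0.94, -0.001], [0.94, 0.342, 0.001], [0.001, -0.001, -1.0]]
wrist_force: [-0.6, 0.1, 0.9]
width: 0.0851
```

Run:
```python
from h import *
im=r.capture("wrist"); cv2.imwrite("pics/w5.png",im[:,:,::-1]); s=r.sense();print(s["eef_pos"],s["wrist_force"],s["width"])
im=r.capture("scene");crop(np.clip(im.astype(int)*2,0,255).astype(np.uint8),215,165,300,225,9,"pics/s5.png")
```

```text
[ 5.94920618e-01 -2.78309021e-01 -1.36918873e-04] [0.33784138 0.13105353 0.31830506] 0.08510970873944315
```

View pics/s5.png

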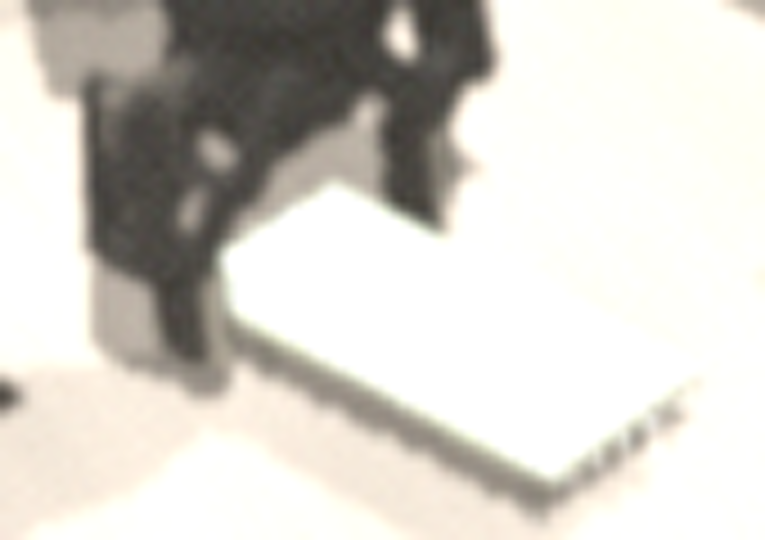

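View pics/w5.png

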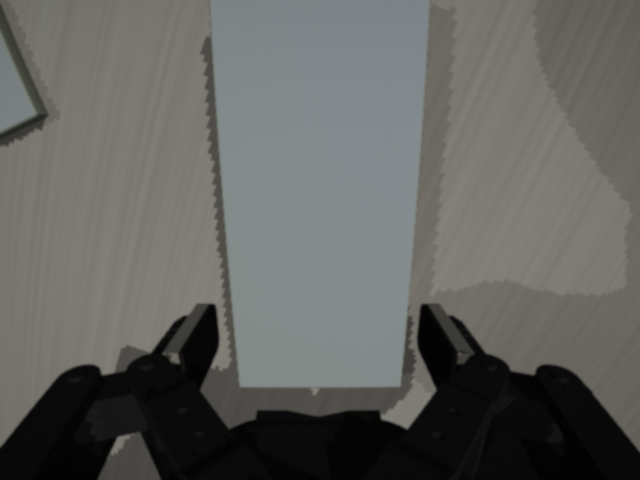

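Request:
arm_command:
  motion:
    - {"hand":60,"translation":[0,0,0],"twist":[0,0,0]}
    - {"hand":60,"translation":[0,0,0],"twist":[0,0,0]}
    - {"hand":60,"translation":[0,0,0],"twist":[0,0,0]}
    - {"hand":60,"translation":[0,0,0],"twist":[0,0,0]}
  grip_force: 45

```text
time: 7.3
eef_pos: [0.5952, -0.2785, 0.0007]
eef_rot: [[-0.342, 0.94, 0.001], [0.94, 0.342, -0.0], [-0.001, 0.0, -1.0]]
wrist_force: [-1.0, 1.5, 4.9]
width: 0.0648
```

Run:
```python
from h import *
im=r.capture("wrist"); cv2.imwrite("pics/w6.png",im[:,:,::-1]); s=r.sense();print(s["eef_pos"],s["wrist_force"],s["width"])
im=r.capture("scene");crop(np.clip(im.astype(int)*2,0,255).astype(np.uint8),215,165,300,225,9,"pics/s6.png")
```

```text
[ 0.5952071  -0.27851269  0.00075177] [-1.18094927  1.00516648  5.06751432] 0.06489283722444092
```

View pics/s6.png

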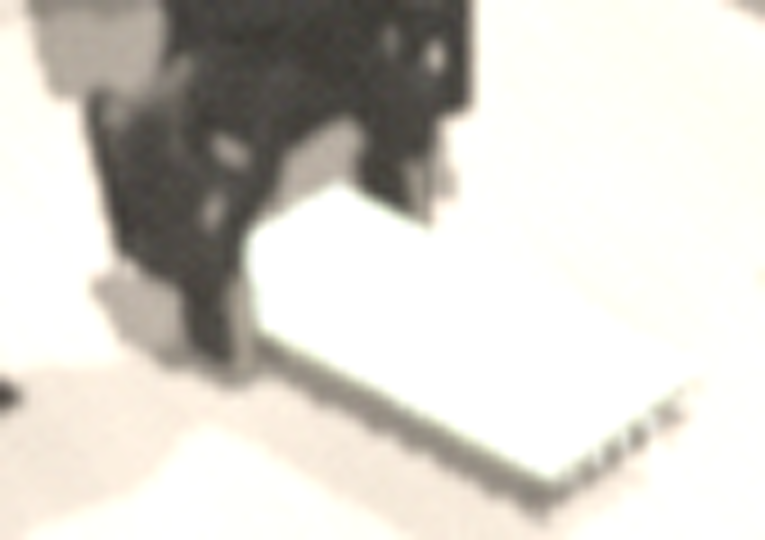

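View pics/w6.png

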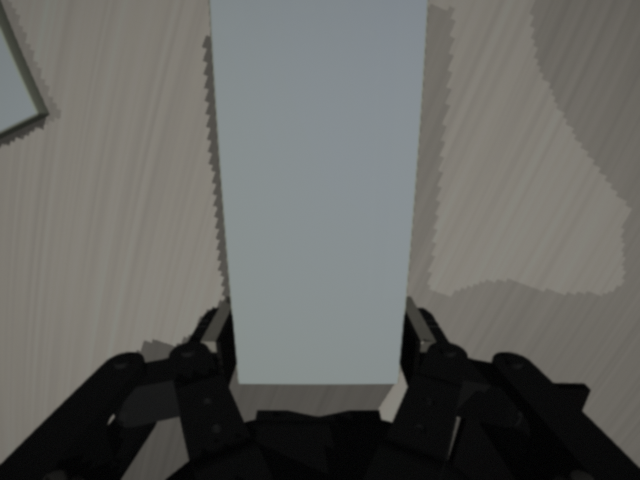

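Request:
arm_command:
  motion:
    - {"hand":60,"translation":[0,0,5],"twist":[0,0,0]}
    - {"hand":60,"translation":[0,0,20],"twist":[0,0,0]}
    - {"hand":60,"translation":[0,0,45],"twist":[0,0,0]}
    - {"hand":60,"translation":[0,0,70],"twist":[0,0,0]}
    - {"hand":60,"translation":[0,0,70],"twist":[0,0,0]}

```text
time: 8.02
eef_pos: [0.5961, -0.2791, 0.0726]
eef_rot: [[-0.342, 0.94, 0.003], [0.94, 0.342, -0.002], [-0.003, 0.002, -1.0]]
wrist_force: [-1.0, -0.3, -2.1]
width: 0.0651
```

Run:
```python
from h import *
im=r.capture("wrist"); cv2.imwrite("pics/w7.png",im[:,:,::-1]); s=r.sense();print(s["eef_pos"],s["wrist_force"],s["ft_torque"],s["width"])
im=r.capture("scene");crop(np.clip(im.astype(int)*2,0,255).astype(np.uint8),200,130,300,225,7,"pics/s7.png")
```

```text
[ 0.59549328 -0.27866681  0.07111856] [ 1.07670105  0.23022671 -1.93714305] [-0.04156069  0.00386224 -0.00716327] 0.06481372167353143
```

View pics/s7.png

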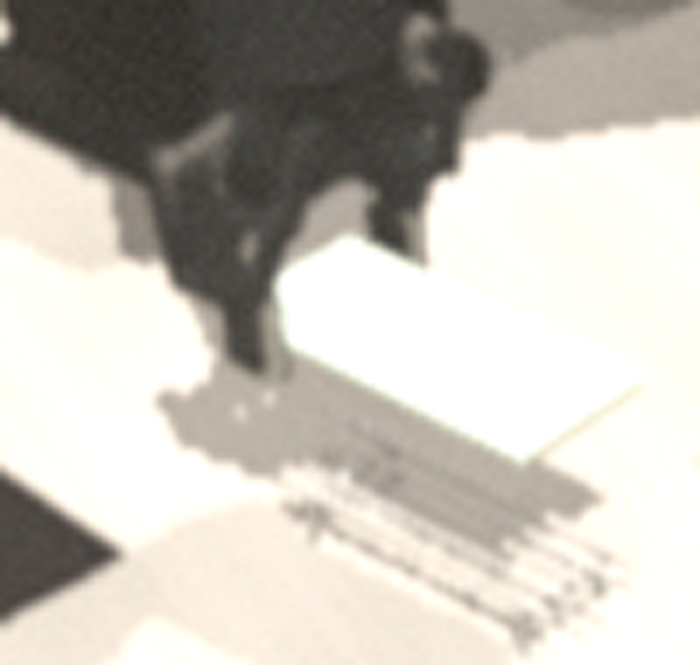

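View pics/w7.png

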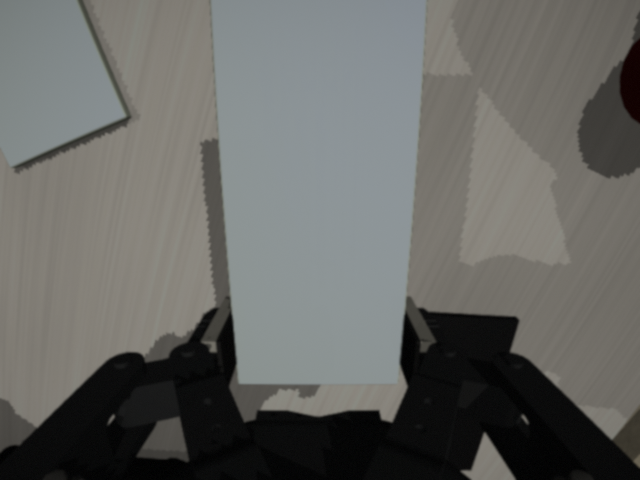

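Run:
```python
from h import *
c=r.calibration("wrist"); s=r.sense();R=np.array(s["eef_rot"]);t=np.array(s["eef_pos"])
im=cv2.imread("pics/w7.png")[:,:,::-1]; crop(im,200,330,440,400,3,"pics/w7a.png")
P=ray(c,[(238.5,383.5),(396.5,383.5),(211.5,0),(427,0),(233,290),(407,290)],t[2]+.0303)
print(((P-t)@R*1000).round(1))
```

```text
[[-21.  -33.1 -30.3]
 [-21.   31.5 -30.3]
 [115.2 -32.4 -30.3]
 [115.3  31.8 -30.3]
 [ 21.  -31.9 -30.3]
 [ 21.1  32.2 -30.3]]
```

View pics/w7a.png

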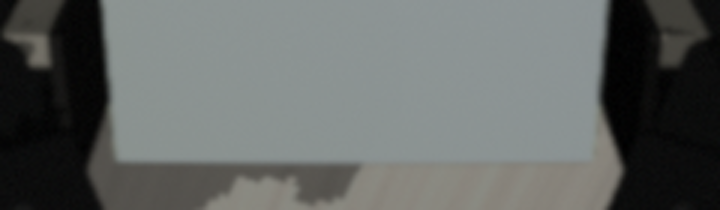

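Request:
arm_command:
  motion:
    - {"hand":60,"translation":[-3,35,10],"twist":[0,0,-0.05]}
    - {"hand":60,"translation":[-7,80,10],"twist":[0,0,-0.11]}
    - {"hand":60,"translation":[-11,125,10],"twist":[0,0,-0.17]}
    - {"hand":60,"translation":[-14,165,10],"twist":[0,0,-0.22]}
    - {"hand":60,"translation":[-17,200,10],"twist":[0,0,-0.249]}

```text
time: 8.75
eef_pos: [0.5772, -0.0768, 0.0792]
eef_rot: [[-0.099, 0.995, -0.002], [0.995, 0.099, 0.0], [0.001, -0.001, -1.0]]
wrist_force: [0.8, -0.9, -1.5]
width: 0.0648
```

Request:
arm_command:
  motion:
    - {"hand":60,"translation":[0,0,-10],"twist":[0,0,0]}
    - {"hand":60,"translation":[0,0,-20],"twist":[0,0,0]}
    - {"hand":60,"translation":[0,0,-20],"twist":[0,0,0]}

```text
time: 9.12
eef_pos: [0.5774, -0.0791, 0.0588]
eef_rot: [[-0.099, 0.995, -0.002], [0.995, 0.099, 0.0], [0.001, -0.002, -1.0]]
wrist_force: [0.4, -0.7, -0.1]
width: 0.0649
```

```bash
cat >> fit.py <<'E'
LP=[553.44,164.34,1.67134]
def rel():
    s=r.sense(); t=np.array(s["eef_pos"])*1000; a=LP[2]; d=t[:2]-LP[:2]
    R=np.array(s["eef_rot"]); yaw=np.degrees(np.arctan2(R[1,0],R[0,0]))-np.degrees(a)
    print("t",round(s["time"],2),"lamp-frame TCP x,y,z",np.round([d@[np.cos(a),np.sin(a)],d@[-np.sin(a),np.cos(a)],t[2]],2),"dyaw",round(yaw,2),"tilt",np.round(R[:2,2],4))
    f=np.array(s["wrist_force"]); print("F lamp",np.round([f[:2]@[np.cos(a),np.sin(a)],f[:2]@[-np.sin(a),np.cos(a)],f[2]],1),"tq",np.round(s["ft_torque"],3),"w",s["width"])
E
python3 - <<'E'
from fit import *
rel()
im=r.capture("wrist"); cv2.imwrite("pics/w8.png",im[:,:,::-1])
im=r.capture("top"); crop(im,200,200,380,300,4,"pics/t8.png")
im=r.capture("scene"); cv2.imwrite("pics/s8.png",im[:,:,::-1]); crop(im,240,180,420,330,4,"pics/s8a.png")
E
```

```text
t 9.12 lamp-frame TCP x,y,z [-244.6     0.59   58.76] dyaw -0.08 tilt [-0.002   0.0004]
F lamp [-0.7 -0.4 -0.1] tq [-0.017 -0.009 -0.025] w 0.06485788137283614
```

View pics/t8.png

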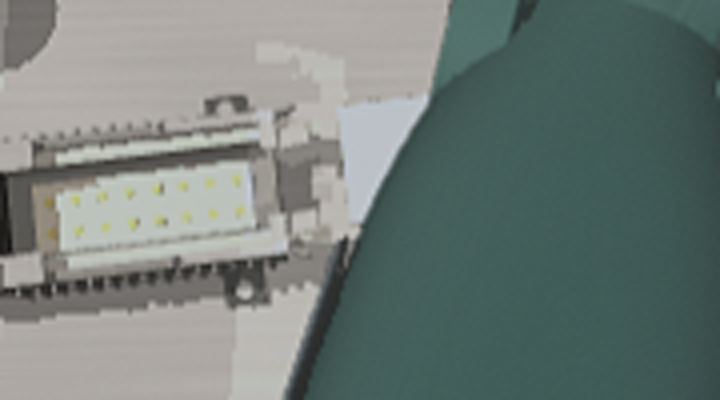

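View pics/s8a.png

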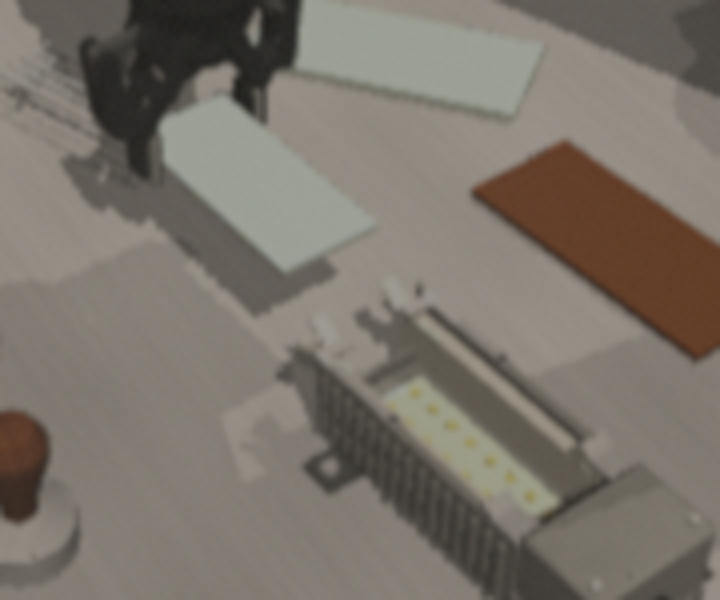

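View pics/w8.png

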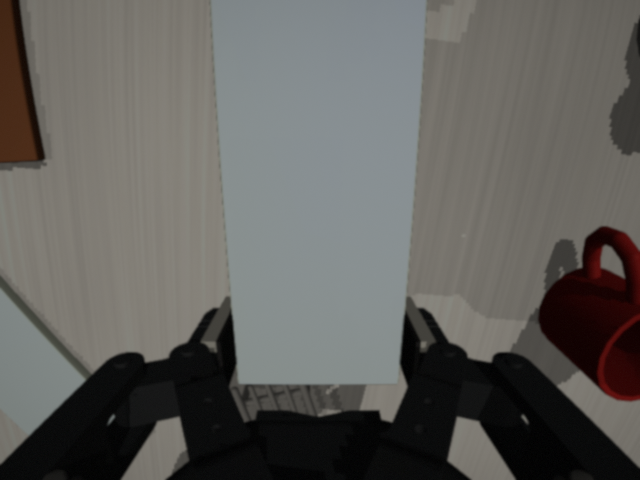

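Run:
```python
from fit import *
c=r.calibration("scene"); ct=r.calibration("top")
for z in(84,89): 
  P=world(LP,[(-115.6,33.6,z),(-115.6,-32.4,z)])
  print(z,((proj(c,P)-[240,180]+.5)*4).round(),((proj(ct,P)-[200,200]+.5)*4).round())
# lamp checks in scene: lug/housing/clip outer ends
P=world(LP,[(-99,30,64),(-99,19,64),(-99,-19,64),(-99,-30,64),(81,40.5,66),(81,-40.5,66)])
print(((proj(c,P)-[240,180]+.5)*4).round());print(((proj(ct,P)-[200,200]+.5)*4).round())
```

```text
84 [[378. 232.]
 [283. 280.]] [[351. 229.]
 [337. 111.]]
89 [[379. 225.]
 [283. 273.]] [[350. 228.]
 [336. 109.]]
[[391. 277.]
 [375. 285.]
 [321. 314.]
 [305. 322.]
 [638. 461.]
 [518. 538.]]
[[322. 231.]
 [320. 211.]
 [312. 144.]
 [310. 125.]
 [ -1. 290.]
 [-14. 146.]]
```

Run:
```python
from fit import *
c=r.calibration("scene")
im=cv2.imread("pics/s8.png"); x0,y0,S=300,240,11
v=cv2.resize(im[y0:290,x0:365],None,fx=S,fy=S,interpolation=cv2.INTER_CUBIC)
P=[(-99,30,64),(-99,19,64),(-77,19,51),(-77,30,51)]
for s in(1,-1):
    q=((proj(c,world(LP,[(a,b*s,z) for a,b,z in P]))-[x0,y0]+.5)*S).astype(int)
    cv2.polylines(v,[q.reshape(-1,1,2)],True,(0,0,255),1)
    for yy,zz,col in((34.5,57.5,(255,0,255)),(26,50,(255,0,0))):
        q=((proj(c,world(LP,[(-75,yy*s,zz),(20,yy*s,zz)]))-[x0,y0]+.5)*S).astype(int); cv2.polylines(v,[q.reshape(-1,1,2)],False,col,1)
cv2.imwrite("pics/s8b.png",v)
```

```text
(no output)
```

View pics/s8b.png

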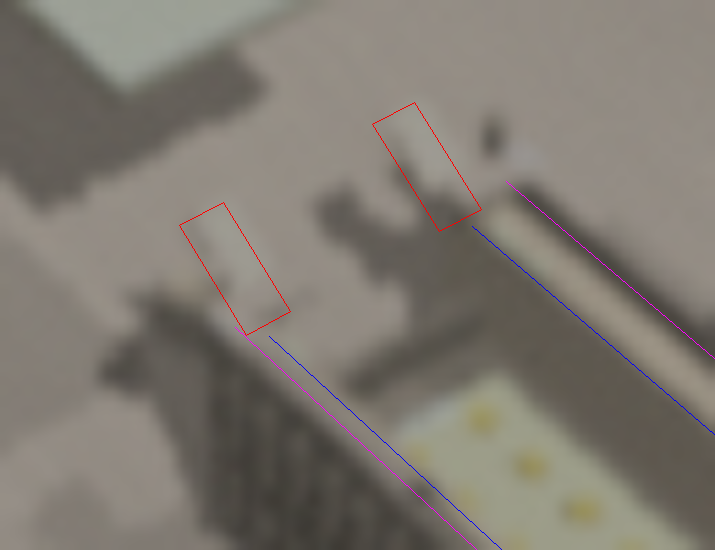

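Run:
```python
from fit import *
# pre/post grip lateral
for n in("w5","w6"):
    im=cv2.imread(f"pics/{n}.png"); g=cv2.cvtColor(im,cv2.COLOR_BGR2GRAY).astype(float)
    for row in (150,200,250,280):
        l=g[row]; d=np.diff(cv2.GaussianBlur(l.reshape(1,-1),(5,1),0)[0])
        a=200+np.argmax(d[200:260]); b=380+np.argmin(d[380:440]); print(n,row,a,b,(a+b)/2,l[a-3:a+4],l[b-3:b+4])
c=r.calibration("top")
im=r.capture("top"); x0,y0,S=165,215,8
v=cv2.resize(im[y0:290,x0:265][:,:,::-1],None,fx=S,fy=S,interpolation=cv2.INTER_CUBIC)
cv2.imwrite("pics/t9.png",v)
v=cv2.resize(im[y0:290,240:315][:,:,::-1],None,fx=S,fy=S,interpolation=cv2.INTER_CUBIC)
cv2.imwrite("pics/t9b.png",v)
```

```text
w5 150 218 420 319.0 [ 77.  78.  85. 100. 118. 130. 134.] [137. 136. 133. 125. 114. 108. 108.]
w5 200 222 416 319.0 [ 78.  78.  82.  96. 118. 132. 137.] [138. 137. 133. 124. 113. 107. 106.]
w5 250 226 412 319.0 [ 76.  77.  79.  95. 118. 132. 136.] [138. 137. 134. 125. 113. 107. 108.]
w5 280 229 409 319.0 [ 76.  77.  84. 103. 123. 133. 137.] [138. 137. 136. 133. 125. 117. 114.]
w6 150 218 417 317.5 [ 78.  79.  86. 105. 125. 135. 139.] [139. 140. 138. 129. 114. 108. 109.]
w6 200 221 413 317.0 [ 80.  81.  83.  94. 115. 130. 138.] [141. 140. 139. 134. 121. 109. 107.]
w6 250 226 409 317.5 [ 79.  82.  91. 109. 127. 137. 140.] [141. 140. 139. 134. 124. 116. 111.]
w6 280 228 406 317.0 [ 77.  76.  79.  95. 119. 135. 139.] [141. 140. 140. 136. 125. 114. 113.]
```

View pics/t9.png

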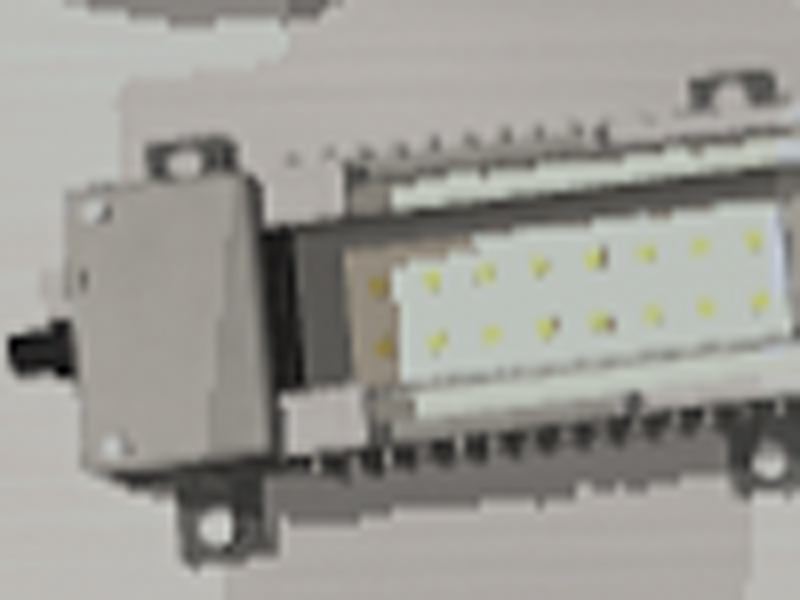

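View pics/t9b.png

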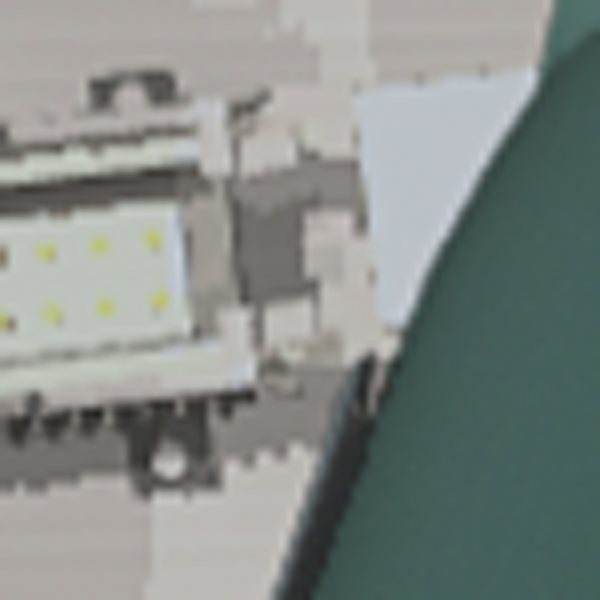

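Request:
arm_command:
  motion:
    - {"hand":60,"translation":[0.4,0,-15],"twist":[0,0,0]}
    - {"hand":60,"translation":[0.8,0,-31],"twist":[0,0,0]}
    - {"hand":60,"translation":[0.8,0,-31],"twist":[0,0,0]}
    - {"hand":60,"translation":[0.8,0,-31],"twist":[0,0,0]}

```text
time: 9.82
eef_pos: [0.5789, -0.0784, 0.0292]
eef_rot: [[-0.1, 0.995, 0.0], [0.995, 0.1, -0.0], [-0.0, 0.0, -1.0]]
wrist_force: [-1.0, 0.0, -1.3]
width: 0.065
```

Run:
```python
from fit import *
rel()
im=r.capture("scene"); crop(im,260,200,380,290,6,"pics/s9.png")
c=r.calibration("scene")
s=r.sense();t=np.array(s["eef_pos"]);R=np.array(s["eef_rot"])
print(((proj(c,[t+R@np.array([.129,y,z])for z in(-.0303,-.0243) for y in(-.033,.033)])-[260,200]+.5)*6).round())
```

```text
t 9.82 lamp-frame TCP x,y,z [-244.1    -0.98   29.21] dyaw -0.03 tilt [ 0.0001 -0.    ]
F lamp [ 0.1  1.  -1.3] tq [-0.033 -0.003 -0.029] w 0.06495365426536742
[[442. 280.]
 [302. 352.]
 [442. 291.]
 [302. 363.]]
```

View pics/s9.png

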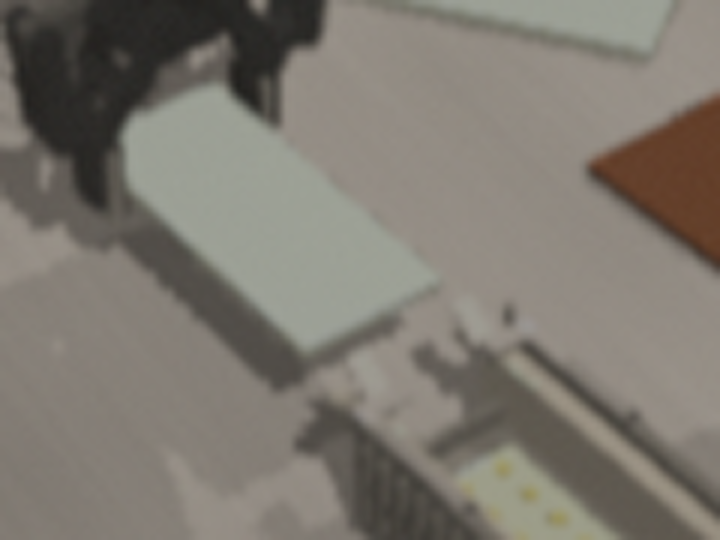

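Request:
arm_command:
  motion:
    - {"hand":60,"translation":[-1,4,-1.5],"twist":[0,0,0]}
    - {"hand":60,"translation":[-1.6,10,-1.5],"twist":[0,0,0]}
    - {"hand":60,"translation":[-2.1,15,-1.5],"twist":[0,0,0]}
    - {"hand":60,"translation":[-2.6,20,-1.5],"twist":[0,0,0]}
    - {"hand":60,"translation":[-2.6,20,-1.5],"twist":[0,0,0]}

```text
time: 10.5
eef_pos: [0.5762, -0.058, 0.0276]
eef_rot: [[-0.1, 0.995, -0.0], [0.995, 0.1, 0.0], [0.0, -0.0, -1.0]]
wrist_force: [0.5, 0.5, 0.2]
width: 0.0645
```

Run:
```python
from fit import *
rel()
im=r.capture("scene"); crop(im,290,220,370,280,9,"pics/s10.png")
im=r.capture("top"); crop(im,240,215,320,275,9,"pics/t10.png")
```

```text
t 10.5 lamp-frame TCP x,y,z [-223.46   -0.33   27.62] dyaw -0.0 tilt [-0.  0.]
F lamp [ 0.4 -0.5  0.2] tq [-0.076  0.05  -0.022] w 0.06446925389680633
```

View pics/s10.png

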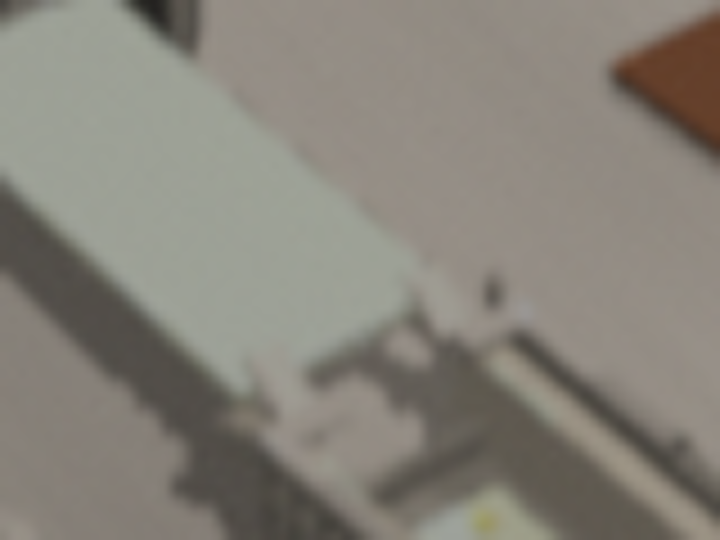

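View pics/t10.png

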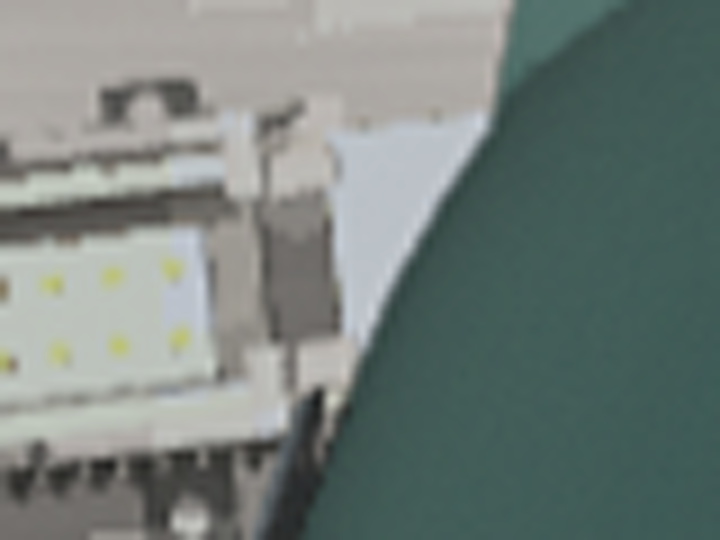

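Request:
arm_command:
  motion:
    - {"hand":60,"translation":[-0.4,4,0],"twist":[0,0,0]}
    - {"hand":60,"translation":[-0.8,8,0],"twist":[0,0,0]}
    - {"hand":60,"translation":[-1.2,12,0],"twist":[0,0,0]}
    - {"hand":60,"translation":[-1.2,12,0],"twist":[0,0,0]}

```text
time: 11.1
eef_pos: [0.5751, -0.0462, 0.0277]
eef_rot: [[-0.1, 0.995, 0.0], [0.995, 0.1, -0.0], [-0.0, 0.0, -1.0]]
wrist_force: [1.4, -1.2, -2.5]
width: 0.065
```

Run:
```python
from fit import *
rel()
```

```text
t 11.1 lamp-frame TCP x,y,z [-211.69   -0.43   27.65] dyaw -0.02 tilt [ 0.0002 -0.0003]
F lamp [-1.3 -1.3 -2.5] tq [-0.385 -0.096 -0.038] w 0.06499823259407637
```

Request:
arm_command:
  motion:
    - {"hand":60,"translation":[0,0,-1.2],"twist":[0,0,0]}
    - {"hand":60,"translation":[-0.4,4,-1.2],"twist":[0,0,0]}
    - {"hand":60,"translation":[-0.8,8,-1.2],"twist":[0,0,0]}
    - {"hand":60,"translation":[-1.2,12,-1.2],"twist":[0,0,0]}
    - {"hand":60,"translation":[-1.2,12,-1.2],"twist":[0,0,0]}

```text
time: 11.72
eef_pos: [0.574, -0.0344, 0.0264]
eef_rot: [[-0.1, 0.995, 0.0], [0.995, 0.1, -0.0], [-0.0, 0.0, -1.0]]
wrist_force: [1.5, -1.5, -1.6]
width: 0.065
```

Run:
```python
from fit import *
rel()
im=r.capture("scene"); crop(im,290,220,370,280,9,"pics/s11.png")
im=r.capture("wrist"); cv2.imwrite("pics/w11.png",im[:,:,::-1])
```

```text
t 11.72 lamp-frame TCP x,y,z [-199.76   -0.51   26.42] dyaw -0.04 tilt [ 0.0003 -0.    ]
F lamp [-1.6 -1.3 -1.6] tq [-0.365 -0.307 -0.135] w 0.06503628503354945
```

View pics/s11.png

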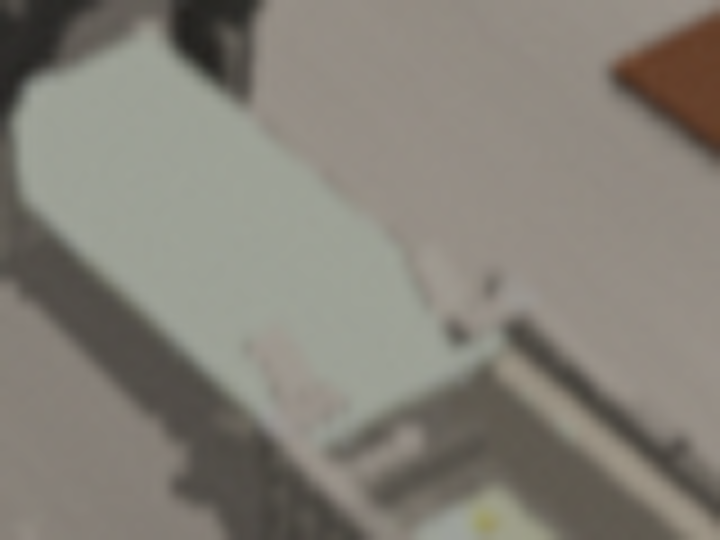

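View pics/w11.png

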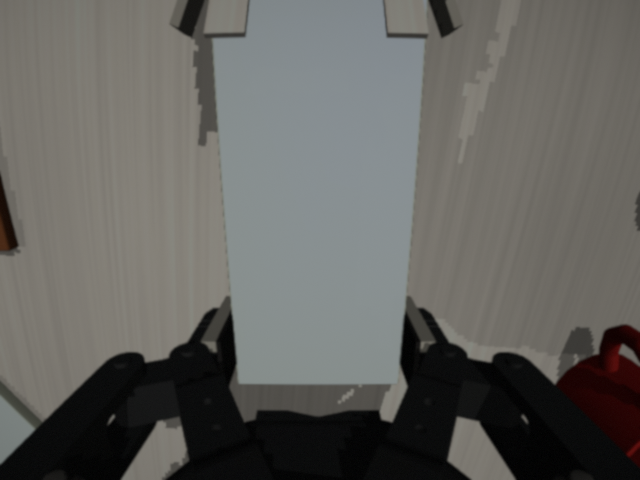

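Request:
arm_command:
  motion:
    - {"hand":60,"translation":[-0.6,6,0],"twist":[0,0,0]}
    - {"hand":60,"translation":[-1.2,12,-0.2],"twist":[0,0,0]}
    - {"hand":60,"translation":[-1.8,18,-0.4],"twist":[0,0,0]}
    - {"hand":60,"translation":[-2.4,24,-0.4],"twist":[0,0,0]}
    - {"hand":60,"translation":[-3.0,30,-0.4],"twist":[0,0,0]}

```text
time: 12.45
eef_pos: [0.5708, -0.0047, 0.0259]
eef_rot: [[-0.099, 0.995, -0.0], [0.995, 0.099, -0.001], [-0.001, -0.0, -1.0]]
wrist_force: [0.8, -6.2, -3.2]
width: 0.065
```

Run:
```python
from fit import *
rel()
```

```text
t 12.45 lamp-frame TCP x,y,z [-169.97   -0.29   25.92] dyaw -0.06 tilt [-0.0002 -0.001 ]
F lamp [-6.3 -0.2 -3.2] tq [-1.159 -0.255  0.044] w 0.06502466336097064
```

Request:
arm_command:
  motion:
    - {"hand":60,"translation":[-0.6,6,0],"twist":[0,0,0]}
    - {"hand":60,"translation":[-1.2,12,0],"twist":[0,0,0]}
    - {"hand":60,"translation":[-1.8,18,0],"twist":[0,0,0]}
    - {"hand":60,"translation":[-2.4,24,0],"twist":[0,0,0]}
    - {"hand":60,"translation":[-3.0,30,0],"twist":[0,0,0]}

```text
time: 13.08
eef_pos: [0.5677, 0.0253, 0.0259]
eef_rot: [[-0.099, 0.995, -0.0], [0.995, 0.099, -0.001], [-0.001, -0.0, -1.0]]
wrist_force: [-0.1, -6.6, -1.3]
width: 0.0647
```

Run:
```python
from fit import *
rel()
im=r.capture("scene"); crop(im,290,200,390,280,8,"pics/s12.png")
im=r.capture("wrist"); cv2.imwrite("pics/w12.png",im[:,:,::-1])
```

```text
t 13.07 lamp-frame TCP x,y,z [-139.78   -0.22   25.85] dyaw -0.05 tilt [-0.0004 -0.001 ]
F lamp [-6.6  0.8 -1.3] tq [-1.078 -0.249 -0.039] w 0.06467948710478408
```

View pics/s12.png

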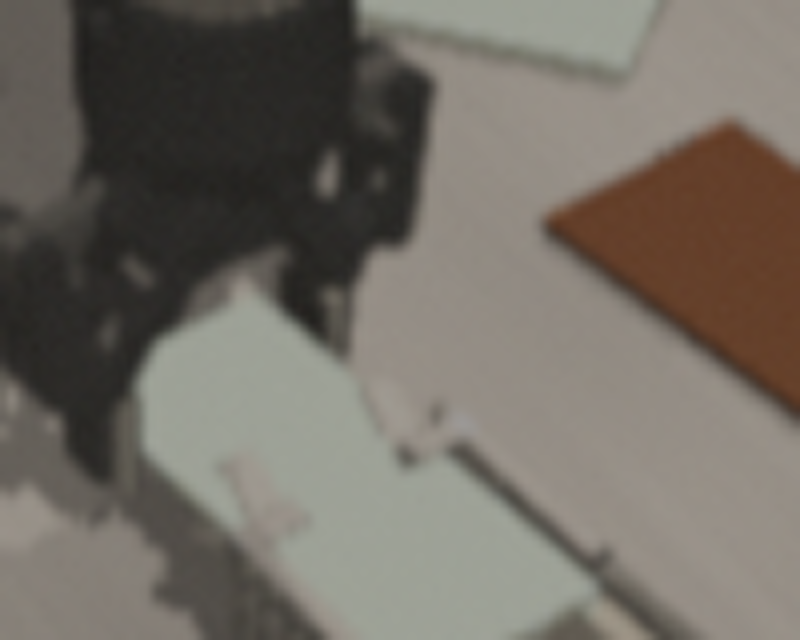

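View pics/w12.png

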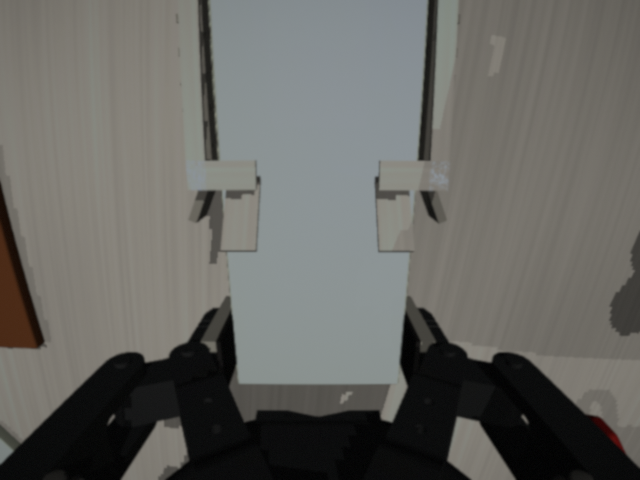

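Request:
arm_command:
  motion:
    - {"hand":60,"translation":[-0.6,6,0],"twist":[0,0,0]}
    - {"hand":60,"translation":[-1.2,12,0],"twist":[0,0,0]}
    - {"hand":60,"translation":[-1.8,18,0],"twist":[0,0,0]}
    - {"hand":60,"translation":[-2.4,24,-0.3],"twist":[0,0,0]}
    - {"hand":60,"translation":[-2.4,24,-0.8],"twist":[0,0,0]}

```text
time: 13.8
eef_pos: [0.5655, 0.0499, 0.0254]
eef_rot: [[-0.1, 0.995, 0.0], [0.995, 0.1, 0.0], [0.0, 0.0, -1.0]]
wrist_force: [-0.1, 0.1, 4.8]
width: 0.0649
```

Run:
```python
from fit import *
rel()
```

```text
t 13.8 lamp-frame TCP x,y,z [-115.1    -0.54   25.4 ] dyaw -0.01 tilt [0.0003 0.0004]
F lamp [0.1 0.1 4.8] tq [ 0.086  0.103 -0.039] w 0.06490935814938699
```

Request:
arm_command:
  motion:
    - {"hand":70,"translation":[0,0,0],"twist":[0,0,0]}
    - {"hand":76,"translation":[0,0,0],"twist":[0,0,0]}
    - {"hand":80,"translation":[0,0,0],"twist":[0,0,0]}
    - {"hand":80,"translation":[0,0,0],"twist":[0,0,0]}

```text
time: 14.3
eef_pos: [0.5654, 0.0496, 0.0251]
eef_rot: [[-0.1, 0.995, -0.0], [0.995, 0.1, 0.0], [0.0, -0.0, -1.0]]
wrist_force: [-0.3, 0.5, 0.4]
width: 0.0801
```

Run:
```python
from fit import *
rel()
im=r.capture("scene"); crop(im,290,200,390,280,8,"pics/s13.png")
im=r.capture("wrist"); cv2.imwrite("pics/w13.png",im[:,:,::-1])
```

```text
t 14.3 lamp-frame TCP x,y,z [-115.39   -0.39   25.14] dyaw -0.03 tilt [-0.0001  0.0001]
F lamp [0.5 0.3 0.4] tq [0.024 0.    0.024] w 0.0801472015579439
```

View pics/s13.png

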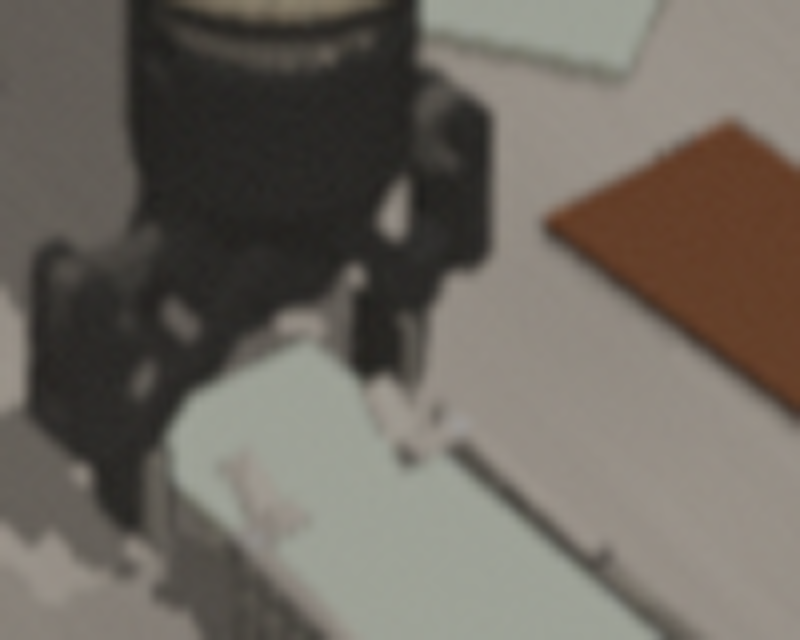

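View pics/w13.png

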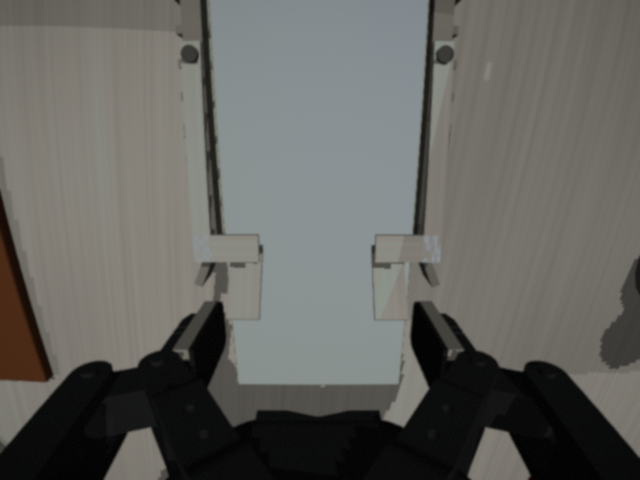

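Request:
arm_command:
  motion:
    - {"hand":80,"translation":[0,0,15],"twist":[0,0,0]}
    - {"hand":80,"translation":[0,0,40],"twist":[0,0,0]}
    - {"hand":80,"translation":[0,0,65],"twist":[0,0,0]}
    - {"hand":40,"translation":[2.5,-25,65],"twist":[0,0,0.17]}
    - {"hand":0,"translation":[5,-50,65],"twist":[0,0,0.34]}

```text
time: 15.02
eef_pos: [0.5708, -0.0008, 0.0916]
eef_rot: [[-0.432, 0.902, 0.002], [0.902, 0.432, -0.0], [-0.001, 0.001, -1.0]]
wrist_force: [-0.7, -0.1, 0.2]
width: 0.0452
```

Request:
arm_command:
  motion:
    - {"hand":0,"translation":[0,0,0],"twist":[0,0,0.18]}
    - {"hand":0,"translation":[0,0,0],"twist":[0,0,0.36]}
    - {"hand":0,"translation":[0,0,0],"twist":[0,0,0.54]}
    - {"hand":0,"translation":[0,0,0],"twist":[0,0,0.72]}
    - {"hand":0,"translation":[0,0,0],"twist":[0,0,0.9]}

```text
time: 15.65
eef_pos: [0.5706, -0.0004, 0.0912]
eef_rot: [[-0.975, 0.223, 0.001], [0.223, 0.975, -0.0], [-0.001, 0.0, -1.0]]
wrist_force: [0.0, -0.4, -0.9]
width: -0.0
```

Request:
arm_command:
  motion:
    - {"hand":0,"translation":[0,0,0],"twist":[0,0,0.17]}
    - {"hand":0,"translation":[0,0,0],"twist":[0,0,0.331]}
    - {"hand":0,"translation":[0,0,0],"twist":[0,0,0.331]}
    - {"hand":0,"translation":[0,0,0],"twist":[0,0,0.331]}

```text
time: 16.15
eef_pos: [0.5706, -0.0004, 0.0907]
eef_rot: [[-0.995, -0.096, 0.001], [-0.096, 0.995, -0.0], [-0.001, -0.0, -1.0]]
wrist_force: [-0.3, -0.2, -0.8]
width: -0.0001
```

Run:
```python
from fit import *
rel()
im=r.capture("scene"); crop(im,270,190,390,280,6.5,"pics/s14.png")
im=r.capture("wrist"); cv2.imwrite("pics/w14.png",im[:,:,::-1])
```

```text
t 16.15 lamp-frame TCP x,y,z [-165.62   -0.51   90.71] dyaw -270.23 tilt [ 0.0006 -0.0001]
F lamp [-0.2  0.3 -0.8] tq [ 0.054 -0.     0.033] w -0.00013642174639720588
```

View pics/s14.png

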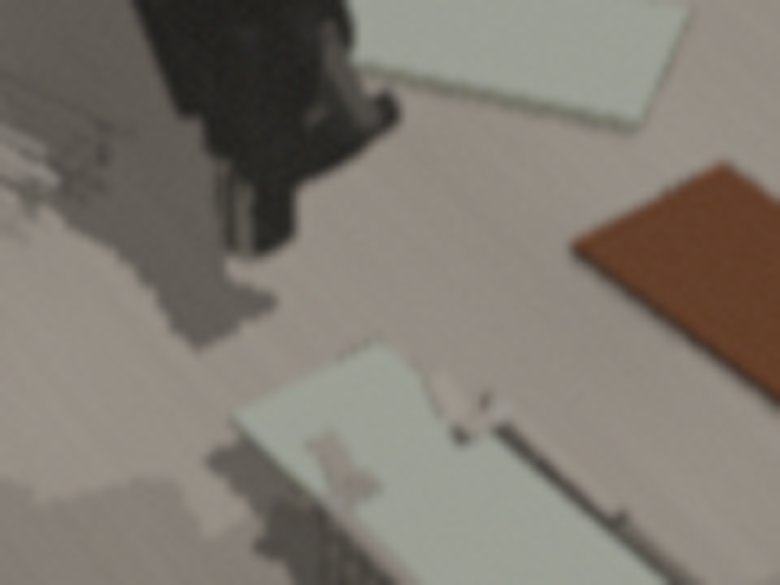

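View pics/w14.png

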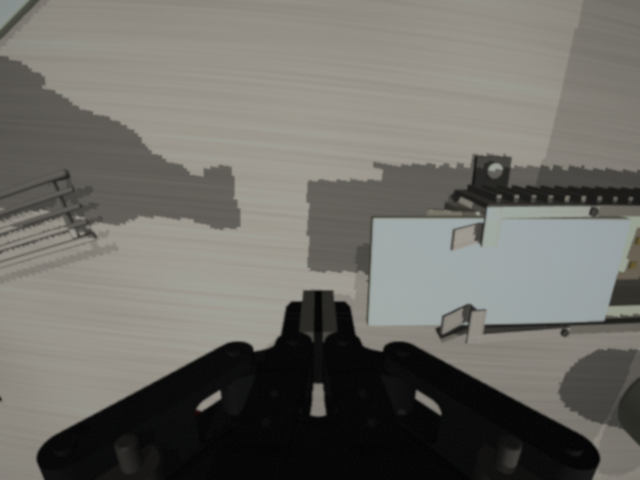

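Run:
```python
from fit import *
cs=r.calibration("scene");cw=r.calibration("wrist"); s=r.sense(); R=s["eef_rot"];t=s["eef_pos"]
for z in(-.02,-.01,0,.019):
    P=[t+R@np.array([x,y,z]) for x in(.011,-.011) for y in(-.014,.014)]
    print(z,((proj(cs,P)-[270,190]+.5)*6.5).round().tolist(),proj(cw,P).round().tolist())
# tail in lamp frame
a=LP[2]
P=ray(cw,[(371,217),(368,325)],.056)*1000; d=P[:,:2]-LP[:2]; print(d@np.array([[np.cos(a),-np.sin(a)],[np.sin(a),np.cos(a)]]))
```

```text
-0.02 [[254.0, 184.0], [303.0, 224.0], [203.0, 207.0], [251.0, 249.0]] [[284.0, 304.0], [353.0, 304.0], [286.0, 350.0], [352.0, 350.0]]
-0.01 [[254.0, 206.0], [303.0, 247.0], [203.0, 230.0], [251.0, 272.0]] [[286.0, 293.0], [351.0, 293.0], [288.0, 337.0], [350.0, 337.0]]
0 [[254.0, 229.0], [303.0, 270.0], [203.0, 252.0], [251.0, 294.0]] [[288.0, 283.0], [349.0, 283.0], [289.0, 325.0], [348.0, 325.0]]
0.019 [[254.0, 270.0], [302.0, 311.0], [204.0, 294.0], [251.0, 336.0]] [[291.0, 268.0], [346.0, 268.0], [292.0, 307.0], [345.0, 307.0]]
[[-137.52711972   33.54741641]
 [-136.34060948  -31.97866039]]
```

Request:
arm_command:
  motion:
    - {"hand":0,"translation":[0,0,-20],"twist":[0,0,0]}
    - {"hand":0,"translation":[0,0,-40],"twist":[0,0,0]}
    - {"hand":0,"translation":[-0.4,0,-55],"twist":[0,0,0]}
    - {"hand":0,"translation":[-0.4,0,-61],"twist":[0,0,0]}
    - {"hand":0,"translation":[-0.4,0,-61],"twist":[0,0,0]}
  grip_force: 60

```text
time: 16.88
eef_pos: [0.57, -0.0004, 0.0292]
eef_rot: [[-0.995, -0.1, -0.0], [-0.1, 0.995, 0.0], [0.0, 0.0, -1.0]]
wrist_force: [0.8, -0.6, 0.4]
width: 0.0001
```

Run:
```python
from fit import *
rel()
im=r.capture("scene"); crop(im,270,190,390,280,6.5,"pics/s15.png")
im=r.capture("wrist"); cv2.imwrite("pics/w15.png",im[:,:,::-1])
```

```text
t 16.88 lamp-frame TCP x,y,z [-1.6556e+02  2.0000e-02  2.9170e+01] dyaw -270.04 tilt [-0.0002  0.    ]
F lamp [-0.7 -0.7  0.4] tq [0.009 0.013 0.011] w 0.00014438580559530804
```

View pics/s15.png

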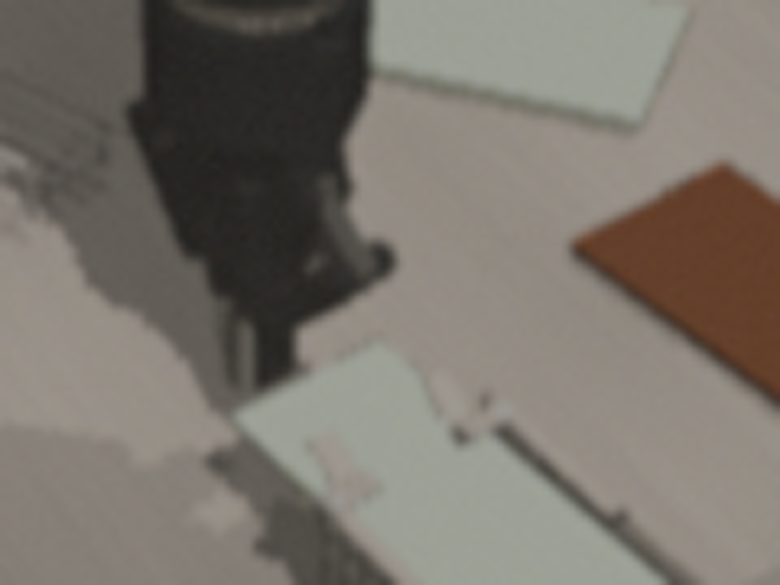

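View pics/w15.png

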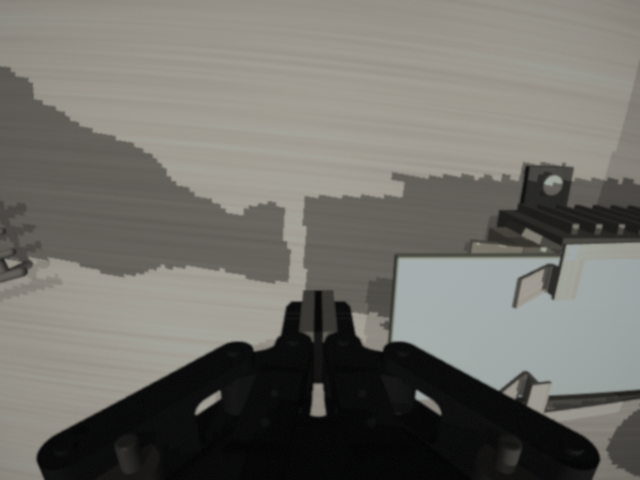

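Request:
arm_command:
  motion:
    - {"hand":0,"translation":[-0.6,6,0],"twist":[0,0,0]}
    - {"hand":0,"translation":[-1.1,11,0],"twist":[0,0,0]}
    - {"hand":0,"translation":[-1.3,13,0],"twist":[0,0,0]}
    - {"hand":0,"translation":[-1.5,15,0],"twist":[0,0,0]}
    - {"hand":0,"translation":[-1.7,17,0],"twist":[0,0,0]}

```text
time: 17.6
eef_pos: [0.5685, 0.0161, 0.0293]
eef_rot: [[-0.995, -0.1, 0.0], [-0.1, 0.995, -0.001], [-0.0, -0.001, -1.0]]
wrist_force: [1.0, -5.7, -0.3]
width: -0.0002
```

Run:
```python
from fit import *
rel()
im=r.capture("scene"); crop(im,270,190,390,280,6.5,"pics/s16.png")
im=r.capture("wrist"); cv2.imwrite("pics/w16.png",im[:,:,::-1])
```

```text
t 17.6 lamp-frame TCP x,y,z [-1.4899e+02 -1.2000e-01  2.9270e+01] dyaw -270.04 tilt [ 0.0003 -0.0014]
F lamp [-5.7 -0.4 -0.3] tq [-1.139 -0.081 -0.033] w -0.00016533262348658291
```

View pics/w16.png

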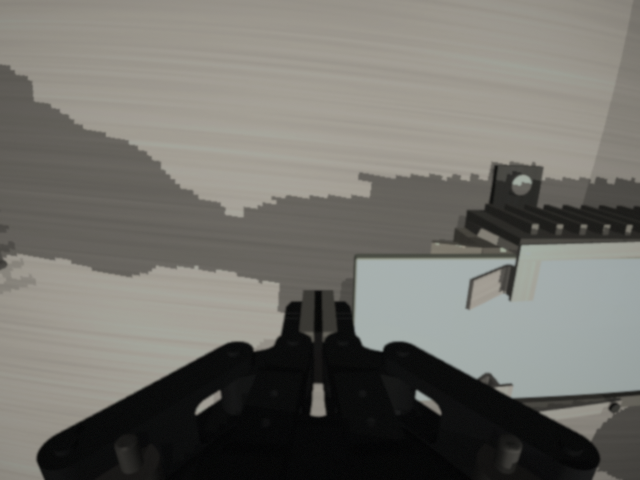

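Request:
arm_command:
  motion:
    - {"hand":0,"translation":[-0.5,5,0],"twist":[0,0,0]}
    - {"hand":0,"translation":[-1.0,10,0],"twist":[0,0,0]}
    - {"hand":0,"translation":[-1.5,15,0],"twist":[0,0,0]}
    - {"hand":0,"translation":[-2.0,20,0],"twist":[0,0,0]}
    - {"hand":0,"translation":[-2.5,25,0],"twist":[0,0,0]}

```text
time: 18.32
eef_pos: [0.5661, 0.041, 0.0293]
eef_rot: [[-0.995, -0.099, 0.0], [-0.099, 0.995, -0.001], [-0.0, -0.001, -1.0]]
wrist_force: [0.6, -6.1, 0.5]
width: 0.0002
```

Run:
```python
from fit import *
rel()
im=r.capture("wrist"); cv2.imwrite("pics/w17.png",im[:,:,::-1])
```

```text
t 18.32 lamp-frame TCP x,y,z [-123.94   -0.2    29.25] dyaw -270.05 tilt [ 0.0004 -0.0014]
F lamp [-6.1  0.   0.5] tq [-1.248 -0.129  0.02 ] w 0.00024361385215987278
```

View pics/w17.png

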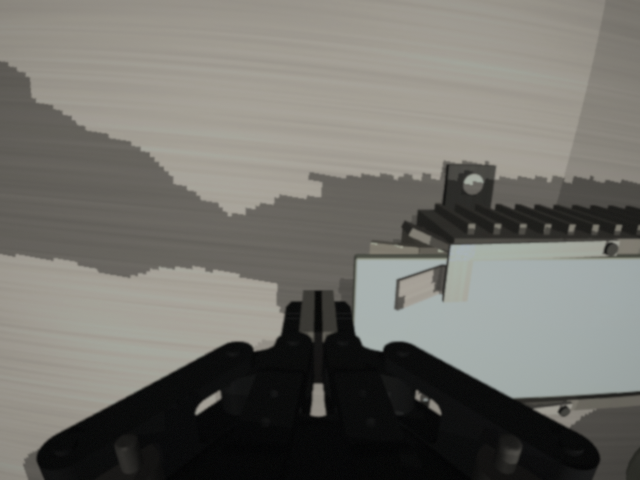

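Request:
arm_command:
  motion:
    - {"hand":0,"translation":[-0.4,4,0],"twist":[0,0,0]}
    - {"hand":0,"translation":[-0.8,8,0],"twist":[0,0,0]}
    - {"hand":0,"translation":[-1.2,12,0],"twist":[0,0,0]}
    - {"hand":0,"translation":[-1.6,16,0],"twist":[0,0,0]}
    - {"hand":0,"translation":[-2.0,20,0],"twist":[0,0,0]}

```text
time: 19.0
eef_pos: [0.564, 0.0611, 0.0293]
eef_rot: [[-0.995, -0.099, 0.0], [-0.099, 0.995, -0.001], [-0.0, -0.001, -1.0]]
wrist_force: [0.9, -6.7, 1.3]
width: -0.0002
```

Run:
```python
from fit import *
rel()
im=r.capture("scene"); crop(im,290,210,390,285,8,"pics/s18.png")
im=r.capture("wrist"); cv2.imwrite("pics/w18.png",im[:,:,::-1])
```

```text
t 19.0 lamp-frame TCP x,y,z [-103.82   -0.13   29.25] dyaw -270.05 tilt [ 0.0002 -0.0012]
F lamp [-6.8 -0.2  1.3] tq [-1.278 -0.163 -0.02 ] w -0.00019188211725725067
```

View pics/s18.png

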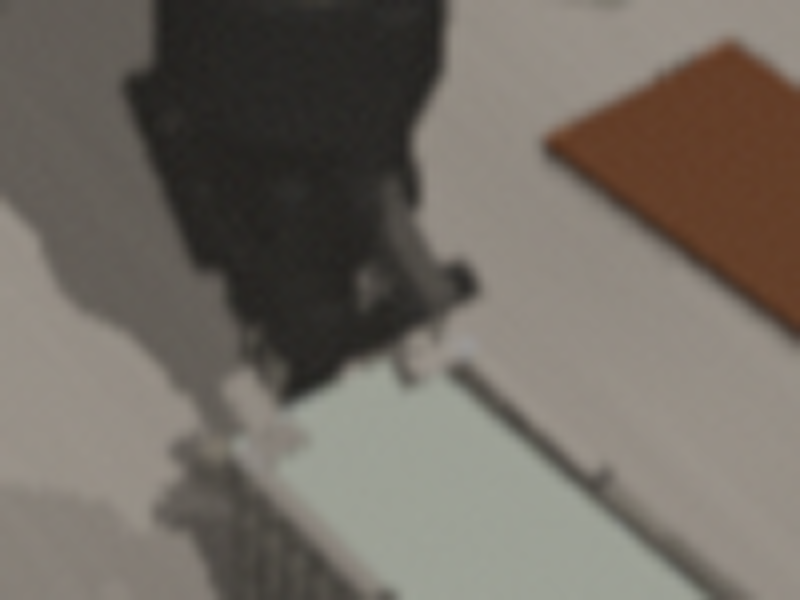

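View pics/w18.png

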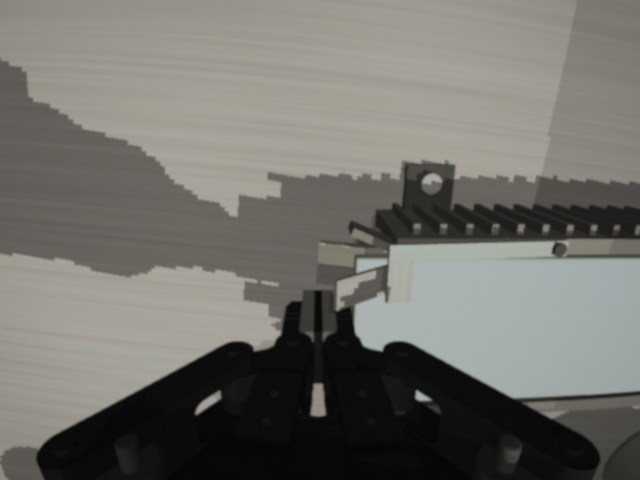

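Request:
arm_command:
  motion:
    - {"hand":0,"translation":[-0.2,2,0],"twist":[0,0,0]}
    - {"hand":0,"translation":[-0.4,4,0],"twist":[0,0,0]}
    - {"hand":0,"translation":[-0.6,6,0],"twist":[0,0,0]}
    - {"hand":0,"translation":[-0.8,8,0],"twist":[0,0,0]}
    - {"hand":0,"translation":[-0.9,9.5,0],"twist":[0,0,0]}

```text
time: 19.73
eef_pos: [0.5631, 0.0706, 0.0292]
eef_rot: [[-0.995, -0.1, 0.0], [-0.1, 0.995, -0.001], [-0.0, -0.001, -1.0]]
wrist_force: [0.9, -5.9, 0.4]
width: 0.0001
```

Run:
```python
from fit import *
rel()
im=r.capture("wrist"); crop(im,240,200,440,350,4,"pics/w19.png")
```

```text
t 19.73 lamp-frame TCP x,y,z [-94.22  -0.16  29.25] dyaw -270.04 tilt [ 0.0002 -0.0009]
F lamp [-6.  -0.3  0.4] tq [-1.124 -0.087 -0.018] w 0.00012736917999387729
```

View pics/w19.png

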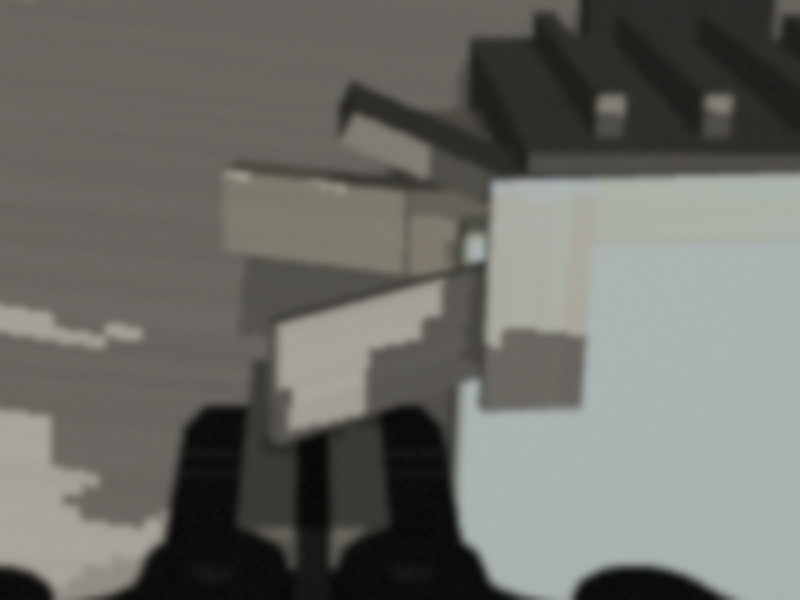

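Request:
arm_command:
  motion:
    - {"hand":0,"translation":[-0.1,1,0],"twist":[0,0,0]}
    - {"hand":0,"translation":[-0.2,2,0],"twist":[0,0,0]}
    - {"hand":0,"translation":[-0.3,3,0],"twist":[0,0,0]}
    - {"hand":0,"translation":[-0.3,3,0],"twist":[0,0,0]}

```text
time: 20.27
eef_pos: [0.5627, 0.0741, 0.0292]
eef_rot: [[-0.995, -0.1, 0.0], [-0.1, 0.995, 0.0], [-0.0, 0.0, -1.0]]
wrist_force: [0.2, -2.4, 1.7]
width: 0.0
```

Run:
```python
from fit import *
rel()
im=r.capture("wrist"); crop(im,240,200,440,350,4,"pics/w20.png")
```

```text
t 20.27 lamp-frame TCP x,y,z [-90.72  -0.17  29.24] dyaw -270.02 tilt [0.0002 0.0002]
F lamp [-2.4  0.1  1.7] tq [-0.484 -0.094  0.006] w 1.2060802686478306e-05
```

View pics/w20.png

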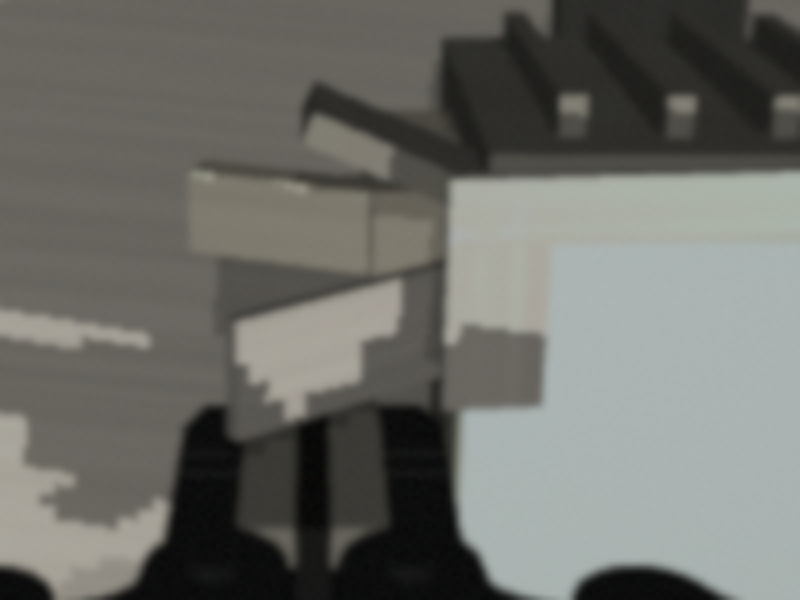

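Request:
arm_command:
  motion:
    - {"hand":0,"translation":[-0.05,0.5,0],"twist":[0,0,0]}
    - {"hand":0,"translation":[-0.1,1.0,0],"twist":[0,0,0]}
    - {"hand":0,"translation":[-0.1,1.0,0],"twist":[0,0,0]}

```text
time: 20.7
eef_pos: [0.5624, 0.0753, 0.0291]
eef_rot: [[-0.995, -0.1, -0.0], [-0.1, 0.995, 0.0], [0.0, 0.0, -1.0]]
wrist_force: [0.7, 0.4, -0.6]
width: -0.0001
```

Run:
```python
from fit import *
rel()
im=r.capture("wrist"); crop(im,240,200,440,350,4,"pics/w21.png")
im=r.capture("scene"); crop(im,300,220,400,295,8,"pics/s21.png")
```

```text
t 20.7 lamp-frame TCP x,y,z [-8.952e+01  3.000e-02  2.910e+01] dyaw -270.01 tilt [-0.0002  0.0002]
F lamp [ 0.3 -0.7 -0.6] tq [-0.027  0.006  0.034] w -0.00010395961828774815
```

View pics/w21.png

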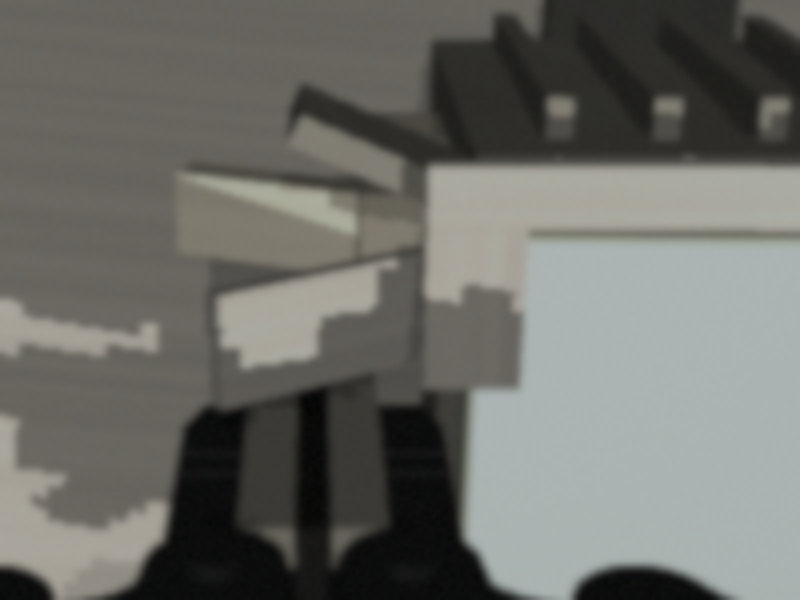

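View pics/s21.png

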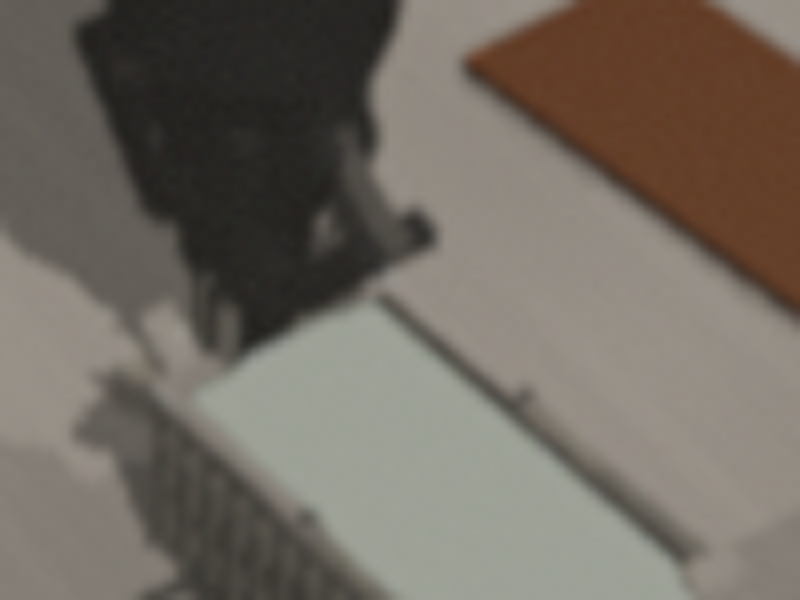

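Request:
arm_command:
  motion:
    - {"hand":0,"translation":[-0.05,0.5,0],"twist":[0,0,0]}
    - {"hand":0,"translation":[-0.1,1.0,0],"twist":[0,0,0]}
    - {"hand":0,"translation":[-0.1,1.0,0],"twist":[0,0,0]}

```text
time: 21.18
eef_pos: [0.5624, 0.0761, 0.0292]
eef_rot: [[-0.995, -0.1, -0.0], [-0.1, 0.995, 0.0], [0.0, 0.0, -1.0]]
wrist_force: [0.1, 0.4, 0.0]
width: 0.0001
```

Run:
```python
from fit import *
rel()
```

```text
t 21.18 lamp-frame TCP x,y,z [-8.866e+01 -7.000e-02  2.917e+01] dyaw -270.02 tilt [-0.  0.]
F lamp [ 0.4 -0.1  0. ] tq [ 0.007  0.028 -0.042] w 6.889588413516609e-05
```

Request:
arm_command:
  motion:
    - {"hand":0,"translation":[-0.05,0.4,0],"twist":[0,0,0]}
    - {"hand":0,"translation":[-0.08,0.8,0],"twist":[0,0,0]}
    - {"hand":0,"translation":[-0.08,0.8,0],"twist":[0,0,0]}

```text
time: 21.55
eef_pos: [0.5625, 0.0767, 0.0292]
eef_rot: [[-0.995, -0.1, 0.0], [-0.1, 0.995, -0.001], [-0.0, -0.001, -1.0]]
wrist_force: [0.7, -3.9, -0.3]
width: -0.0
```

Run:
```python
from fit import *
rel()
im=r.capture("wrist"); crop(im,240,200,440,350,4,"pics/w22.png")
```

```text
t 21.55 lamp-frame TCP x,y,z [-88.14  -0.22  29.2 ] dyaw -270.03 tilt [ 0.0002 -0.0005]
F lamp [-3.9 -0.3 -0.3] tq [-0.662 -0.186  0.032] w -4.973959447846009e-06
```

View pics/w22.png

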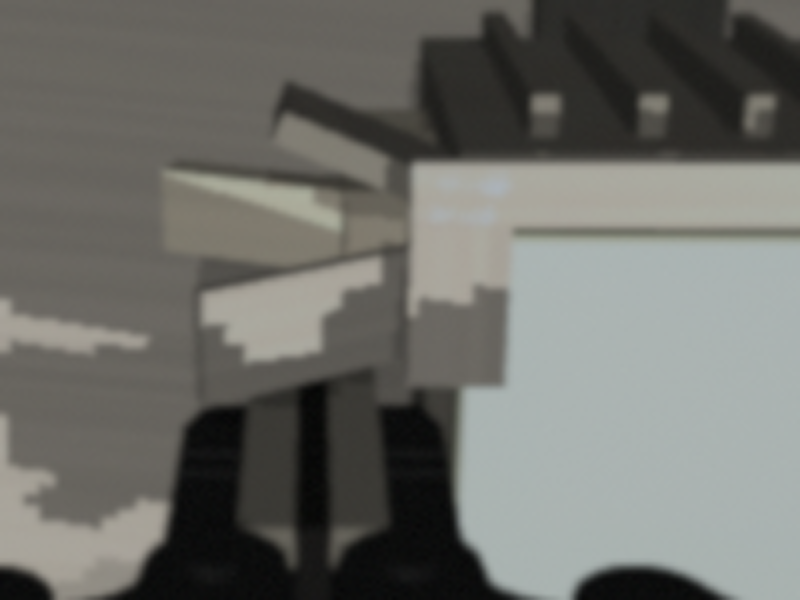

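Request:
arm_command:
  motion:
    - {"hand":0,"translation":[-0.03,0.3,0],"twist":[0,0,0]}
    - {"hand":0,"translation":[-0.03,0.3,0],"twist":[0,0,0]}

```text
time: 21.85
eef_pos: [0.5626, 0.0768, 0.0293]
eef_rot: [[-0.995, -0.1, 0.0], [-0.1, 0.995, -0.001], [-0.0, -0.001, -1.0]]
wrist_force: [1.8, -6.5, -0.4]
width: -0.0003
```

Run:
```python
from fit import *
rel()
```

```text
t 21.85 lamp-frame TCP x,y,z [-88.05  -0.31  29.25] dyaw -270.04 tilt [ 0.0004 -0.001 ]
F lamp [-6.6 -1.2 -0.4] tq [-1.105 -0.304 -0.047] w -0.000338998667937851
```

Request:
arm_command:
  motion:
    - {"hand":0,"translation":[-0.02,0.25,0],"twist":[0,0,0]}
    - {"hand":0,"translation":[-0.02,0.25,0],"twist":[0,0,0]}

```text
time: 22.1
eef_pos: [0.5627, 0.0768, 0.0293]
eef_rot: [[-0.995, -0.1, 0.001], [-0.1, 0.995, -0.001], [-0.0, -0.001, -1.0]]
wrist_force: [1.8, -7.9, 0.6]
width: -0.0002
```

Run:
```python
from fit import *
rel()
im=r.capture("scene"); crop(im,300,220,400,295,8,"pics/s23.png")
```

```text
t 22.1 lamp-frame TCP x,y,z [-88.02  -0.39  29.27] dyaw -270.05 tilt [ 0.0006 -0.0014]
F lamp [-8.  -1.   0.6] tq [-1.439 -0.383 -0.08 ] w -0.0001980914460034909
```

Request:
arm_command:
  motion:
    - {"hand":0,"translation":[0.2,-2,0],"twist":[0,0,0]}
    - {"hand":0,"translation":[1,-10,0],"twist":[0,0,0]}
    - {"hand":0,"translation":[3,-30,0],"twist":[0,0,0]}
    - {"hand":0,"translation":[6,-60,0],"twist":[0,0,0]}
    - {"hand":0,"translation":[6,-60,40],"twist":[0,0,0]}

```text
time: 22.78
eef_pos: [0.567, 0.0148, 0.0676]
eef_rot: [[-0.995, -0.098, -0.004], [-0.098, 0.995, 0.0], [0.004, 0.001, -1.0]]
wrist_force: [0.2, -0.5, 1.1]
width: 0.0005
```

Request:
arm_command:
  motion:
    - {"hand":0,"translation":[0,0,50],"twist":[0,0,0]}
    - {"hand":0,"translation":[0,30,100],"twist":[0,0,-0.16]}
    - {"hand":0,"translation":[0,60,110],"twist":[0,0,-0.32]}
    - {"hand":0,"translation":[0,60,110],"twist":[0,0,-0.48]}
    - {"hand":0,"translation":[0,60,110],"twist":[0,0,-0.64]}

```text
time: 23.4
eef_pos: [0.5685, 0.0767, 0.1794]
eef_rot: [[-0.855, 0.518, 0.0], [0.518, 0.855, 0.0], [-0.0, 0.0, -1.0]]
wrist_force: [-0.1, 0.1, -0.6]
width: -0.0002
```

Request:
arm_command:
  motion:
    - {"hand":0,"translation":[0,0,0],"twist":[0,0,-0.18]}
    - {"hand":0,"translation":[0,0,0],"twist":[0,0,-0.36]}
    - {"hand":0,"translation":[0,0,0],"twist":[0,0,-0.54]}
    - {"hand":0,"translation":[0,0,0],"twist":[0,0,-0.72]}
    - {"hand":0,"translation":[0,0,0],"twist":[0,0,-0.93]}

```text
time: 24.02
eef_pos: [0.5684, 0.0763, 0.1792]
eef_rot: [[-0.116, 0.993, -0.0], [0.993, 0.116, 0.0], [0.0, -0.0, -1.0]]
wrist_force: [1.2, -0.1, -0.5]
width: 0.0002
```

Run:
```python
from fit import *
rel()
im=r.capture("wrist"); cv2.imwrite("pics/w24.png",im[:,:,::-1]); crop(im,220,60,420,210,4,"pics/w24a.png")
im=r.capture("scene"); crop(im,290,220,430,325,5.5,"pics/s24.png"); cv2.imwrite("pics/s24f.png",im[:,:,::-1])
```

```text
t 24.02 lamp-frame TCP x,y,z [-89.14  -6.07 179.15] dyaw 0.93 tilt [-0.0001  0.0001]
F lamp [-0.2 -1.2 -0.5] tq [-0.     0.015  0.029] w 0.00022840770677482757
```

View pics/w24.png

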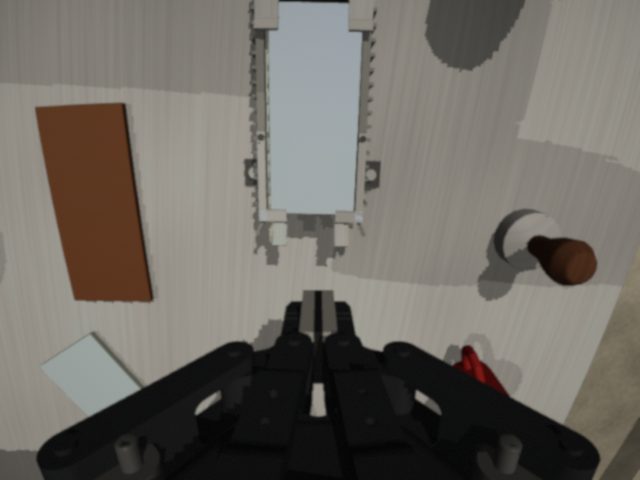

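View pics/s24.png

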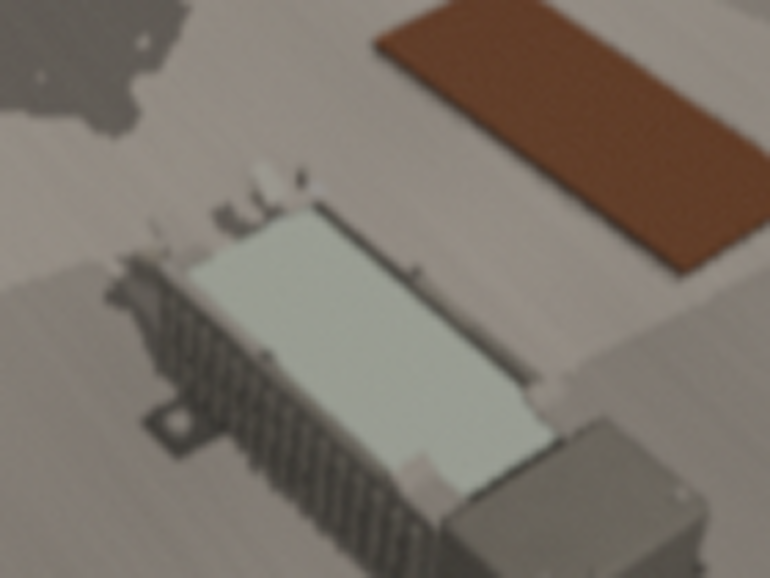

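Run:
```python
import cv2
im=cv2.imread("pics/w24.png"); cv2.imwrite("pics/w24b.png",cv2.resize(im[180:260,240:390],None,fx=5,fy=5,interpolation=cv2.INTER_CUBIC))
cv2.imwrite("pics/w24c.png",cv2.resize(im[0:60,240:390],None,fx=5,fy=5,interpolation=cv2.INTER_CUBIC))
```

```text
(no output)
```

View pics/w24b.png

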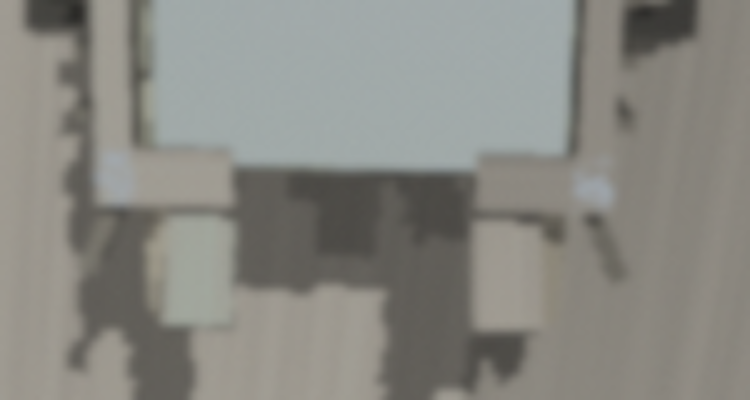

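View pics/w24c.png

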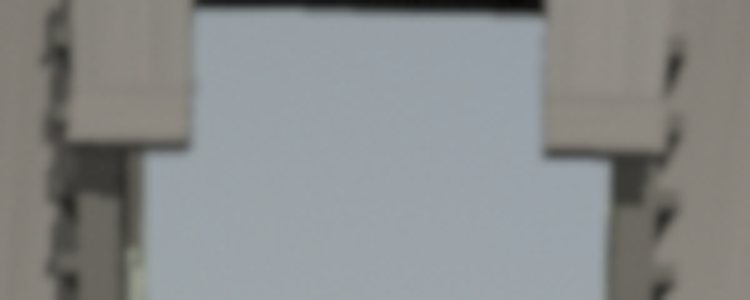

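View pics/s24f.png

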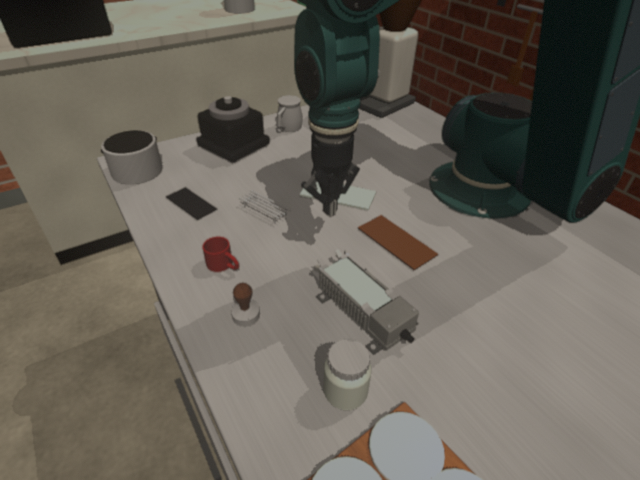

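Run:
```python
from fit import *
c=r.calibration("wrist"); c["world_from_camera"]=np.array(c["world_from_camera"])
P=world(LP,[(-99,30,64),(-99,19,64),(-99,-19,64),(-99,-30,64),(-99,19,69),(-74,0,56),(-76,0,56),(76,0,56)])
print(((proj(c,P)-[240,180]+.5)*5).round(0)); print(((proj(c,P[-1:])-[240,0]+.5)*5).round(0))
a=LP[2]
for px in((320.,213.3),(315,2.)):
    d=(ray(c,[px],.056)*1000)[0,:2]-LP[:2]; print("lamp x",d@[np.cos(a),np.sin(a)])
```

```text
[[ 166.  330.]
 [ 235.  331.]
 [ 476.  336.]
 [ 545.  337.]
 [ 233.  341.]
 [ 359.  167.]
 [ 359.  180.]
 [ 376. -896.]]
[[376.   4.]]
lamp x -74.11296926363333
lamp x 74.90597950094325
```

```bash
python3 -c "
from cell import r
print(r.sense()['time'], r.sense()['wrist_force']); print(r.finish_job())"
```

```text
24.125 [0.2311935  0.95009051 0.52191738]
the job is handed in; nothing more can be done
None
```

The cover glass is back in the lamp, pushed home against its end stop with both clips down behind it. I handed the job in at 24.1 s.

**What I did:**
- I picked the smaller white plate, the one on the rack, and left the larger white plate and the black and brown ones alone.
- I gripped the glass by its long edges near the tail and slid it under both clips. Sliding force was about 6–7 N. I let go with roughly 60 mm still to travel.
- I then turned the closed fingertip to pass between the clips and pushed the tail in. The push force fell to zero as the clips snapped down.
- A last press against the stop read 8 N with no further movement, and I backed straight out.

**Last checks:**
- The tail edge measured at lamp x = -74 mm, as expected for glass touching the stop.
- Both clips sit at their down height, level with each other. The far corners are under the lugs.
- The cup, tamper and jar show in the last scene picture where they stood at the start.
- The arm was clear of everything at hand-in.

**What disagreed or failed:**
- My first grasp closed above the glass without touching it. Both cameras show the fingertips about 10–20 mm behind the TCP, depending on opening, while `tcp_to_tips` gives 19 mm ahead. I went lower and the second grasp held.
- The scene camera placed the lamp about 2 mm off the wrist-camera fit. I used the wrist fit, and the side forces stayed near 1 N.

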